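Take the square-covered pack off its peg and stand it on the easel

ROBOT

A 6-joint arm with a two-finger parallel gripper is mounted at the origin on the work surface. World frame = base frame: x ahead of the robot, y to its left, z up, the work surface at z = 0. Lengths are in m, angles in rad, forces in N, time in s.
With the tool pointing down it reaches from about 0.3 to 0.875 m from the base axis. Payload 6.4 kg.
Tool frame: the origin (TCP) lies midway between the tips of the shut fingers; the grasp point (between the pads) lies 19 mm behind it; y points along the fingers, x is the direction in which the jaws open and shut, and the axes are right-handed (so a half turn about y gives the same grasp; the last joint's range is limited). The gripper opens to 85 mm and grips with 20 to 120 N. Pads are 22 mm wide; open, the fingers measure 114 mm over their backs; the gripper's body (76 mm by 85 mm) begins 54 mm behind the grasp point. The pads swing forward as they close: fully open they stand 13 mm farther back than shut.
Start: joints at [1.032, 0.181, 1.607, -0, 1.354, -0.206], TCP at [0.188, 0.543, 0.231] pointing down, gripper open.
Joint ranges: [-2.99, 2.99], [-0.89, 2.07], [0.3, 2.58], [-1.14, 4.28], [0, 2.63], [-3.12, 3.12]. Speed limits (rad/s): [2.57, 2.57, 3.01, 3.14, 3.14, 3.14].

INTERFACE

Orientations are given as a unit quaternion [w, x, y, z].
In Python, from bench import ctrl gives the robot as it stands.
- The arm moves only by the tool step_arm, never from a script. Its argument "commands" is a list of rows, each a list of 7 numbers: the turn, a rotation vector about the tool's x, y, z in units of 6 degrees (1.0 is 6 degrees), then the shift along the tool's x, y, z in units of 30 mm (1.0 is 30 mm), then the opening, from 0 (shut) to 1 (fully open). A call has 1 to 10 rows; each row shifts and turns the commanded pose from where the row before left it, along the tool's axes as they then stand; what a row does not reach is not made up. A row lasts 1/10 s, in which the tool goes at most 50 mm and 8.59 degrees, less where a joint would pass 70% of its speed; a pose out of reach is approached as far as the arm can. A call with a number of a shift or a turn outside -1 to 1 is refused whole. A call with a gripper value outside its range is refused whole. The fingers move at their own pace and stop on an object; the grip force is fixed at half the most. Time passes only in rows, so rows that do not move let the fingers close. It gives the time, the measured TCP pose, the force and the opening at its end, in the units of the state.
- ctrl.get_obs(): the state, without advancing time (a new reading comes with each control period).
- ctrl.camera(name): name is "side" or "top"; returns (picture, depth): 480x640x3 uint8, blue, green, red; 480x640 float32, m along the optical axis (not along the pixel's ray), 0 where there is no reading.
- ctrl.get_calibration(name): a dict with "intrinsics" (3x3 intrinsics, pixels), "R" (3x3) and "t" (3): a world point X has camera coordinates R X + t. Camera axes: x right, y down, z forward; pixel columns grow to the right and rows downward; lengths in m; the calibration is good to about 2 mm. A picture is of the moment at which its call begins. get_calibration takes no time and is no camera call.
- ctrl.hand_in(): hands the job in, once; it reports no verdict.
Trained networks look in the newest picture that a camera, given by its name, has taken for a name from the list of things; names that differ only in an ending like _2 or _b are one class to them, and where a whole thing is asked for, a point or a joint stands for the part that bears it (a point fixed in the world has none). Each returns a list of dicts, best first, with "p" (0 to 1); they miss things now and then, are a little off and sometimes report something else, mostly with a low value. They report only what shows in the picture. A call takes as long as a camera call.
- ctrl.boxes_of(thing, camera): "point" ([x, y, z] in m, in the coordinates of the camera as it stood for that picture, good to about 4 mm: the middle of the surface that is visible of it).
- ctrl.silhouettes(thing, camera): "pixels" (480x640 bool, what is visible of it).
The state is a dict: "time_s": time; "q": joint angles; "dq": joint speeds; "joint_efforts": joint torques, N m; "eef_pos": TCP position; "eef_rot": TCP orientation; "wrist_force": force on the tool from outside, world axes, zero at the start; "torque": the same for the moment, N m; "opening": opening from 0.0 (shut) to 1.0 (fully open).
Only numpy, scipy, OpenCV 4.12 (cv2) and the standard library are available. Lean on these libraries where they do the work, as an engineer would, in place of code of your own. Each camera call takes 0.05 s, during which the arm holds its last target.

TASK

The next batch needs the spares pack with the square cover: lift it so that its slot clears the upturned tip of its peg, slide it off without wrenching it against the rack, and stand it on the small leaning easel, foot down between the lip and the back, its flat back leaning against the easel's back and its cover outward. Set it down gently, do not drop it, let go, and leave the other pack and everything else on the bench as it is.

Things in the scene. Friction and masses are not known exactly. Their poses are not given: they have to be found in the camera images.
- pack_cover (a point): Centre of the square cover of the pack to fetch: a white box on the card's front, 46 mm wide (y), 50 tall (z), 22 deep (x), grey rectangle on its front; grip across its width. This point is 40 mm above the card's lower edge, 13.5 mm in front of its mid-plane. Pack axes: z up the card, -x out of the cover's front, +x out of the card's flat back.
- pack_slot (a point): Centre of the slot of the pack to fetch, 18 mm wide and 24 mm tall, 133 to 157 mm above the card's lower edge; the slot's top rests on the peg. Axes as pack_cover.
- pack_foot (a point): Middle of the lower rear edge of the pack to fetch (card's flat back side); axes as pack_cover.
- other_slot (a point): Centre of the slot of the other pack, which stays: same card, but with a larger, round white cover, 62 mm across and 22 mm deep. Either pack may hang on either peg.
- rack: Fixed rack; origin on the table, -x its front, y along it. Base x -25..85, y +-170, 12 mm high; 14 mm posts at x 40, y +-155; bar at x 40, height 260 mm (14 square). Open behind and under the packs. A glass shelf at height 342-348, x -30..90, covers the pegs, small beakers on it, so the tool must lean in (about 40 degrees) from front and above, staying clear of the peg tip.
- peg_a (a point): End of the upturned tip of the peg at rack y +65 mm; axes as the rack. Both pegs: steel, 5 mm in diameter, level at height 260 mm from the bar to rack x -20 mm, then bent 45 degrees up to x -29, the tip rising 9 mm above the level part. A pack raised 9 to 19 mm (best 14) slides off along rack -x.
- peg_b (a point): End of the upturned tip of the other, like peg, at rack y -65 mm; axes as the rack.
- easel: Fixed easel; origin on the table, -x its front. Base x -40..90, y +-50, floor 12 mm high. Back plate 30 mm wide (fingers pass beside it), 110 long, leaning 20 degrees back (top to +x); its front face meets the floor at x 10 mm. Lip 10 mm above the floor, rear face at x -6 (channel 16 mm wide); low ends 10 mm high, inner faces at y +-32 mm.
- easel_seat (a point): Middle of the line where the easel's leaning front face meets its floor (easel x 10 mm, 12 mm above the table): where the pack's lower rear edge belongs; axes as the easel.
- jar0: Loose screw jar with white cap, 48 mm across, 78 mm tall, origin under its base; stays.
- jar1: Another such jar; stays.
- jar2: A third such jar; stays.
- beaker: Loose glass beaker, 72 mm across, 90 mm tall, origin under its base; stays.
- cap: Loose white jar cap lying on the table, 54 mm across, 14 mm tall; stays.
- spatula: Loose spatula with black handle lying on the table, 170 mm long; stays.
- pack: The pack to fetch, about 80 g, stiff brown card 44 mm wide (y), 165 tall (z), 5 thick (x) with a white cover low on its front; origin mid-way along the card's lower edge, mid-thickness; axes as pack_cover. It hangs upright, front towards the peg's free end. Grip it at pack_cover.

How it is judged:
By the outcome, as a careful person would: the job done as asked, in the order asked, and still so for the second after the job is handed in, with the robot touching nothing.
It also fails if it takes over 43 s, if anything falls off the work surface, if the arm or the gripper's body presses on something with over 40 N, if the wrist force passes 120 N, or if a joint passes its speed limit or range.

## Working session

There is one attempt and no reset: what is moved stays moved. The work goes in short steps, Python scripts to look and compute and a tool call to move; the robot and the scene stay as the last step left them, time stands still between calls to the robot, and variables do not carry over. Pictures are saved under pics/ and viewed, and the job is handed in when it is done.

Besides the shell and the picture viewer there is one more tool, called after "Emit:" by a JSON object that holds its "fn" and its "kwargs". step_arm: Moves the arm, as the interface text tells. Its arguments: {"type":"object","properties":{"commands":{"type":"array"}},"required":["commands"]}

```bash
ls -la; mkdir -p pics; python3 - <<'E'
from bench import ctrl
import cv2,numpy as np
np.set_printoptions(precision=4,suppress=True)
o=ctrl.get_obs();print({k:np.round(v,4) for k,v in o.items()})
for n in ("side","top"):
    im,d=ctrl.camera(n);cv2.imwrite(f"pics/{n}0.png",im);np.save(f"pics/{n}0.npy",d)
    c=ctrl.get_calibration(n);print(n,c)
    R=np.array(c["R"]);t=np.array(c["t"])
    for th in ["pack_cover","pack_slot","pack_foot","other_slot","peg_a","peg_b","rack","easel","easel_seat","pack"]:
        r=ctrl.boxes_of(th,n)
        print(th,[(round(x["p"],2),R.T@(np.array(x["point"])-t)) for x in r])
print(ctrl.get_obs()["time_s"])
E
```

```text
total 12
drwxr-xr-x  3 agent agent 4096 Dec  7 02:16 .
drwxr-xr-x 23 root  root  4096 Dec  7 02:16 ..
drwxr-xr-x  2 agent agent 4096 Dec  7 02:16 pics
{'time_s': np.float64(0.0), 'q': array([ 1.0317,  0.1815,  1.608 ,  0.    ,  1.3538, -0.2063]), 'dq': array([-0.0002, -0.0002, -0.0008, -0.0009,  0.0004,  0.0013]), 'joint_efforts': array([ -0.0017, -44.487 , -35.1342,  -0.0004,   0.009 ,   0.    ]), 'eef_pos': array([0.1875, 0.543 , 0.2304]), 'eef_rot': array([-0.5757,  0.5762,  0.4097, -0.4109]), 'wrist_force': array([-0.1776,  0.1831, -0.2436]), 'torque': array([ 0.0399, -0.0168,  0.005 ]), 'opening': np.float64(0.9978)}
side {'intrinsics': array([[538.8663,   0.    , 319.9764],
       [  0.    , 538.8663, 244.1743],
       [  0.    ,   0.    ,   1.    ]]), 'R': array([[ 0.817 , -0.5767,  0.    ],
       [-0.3586, -0.5081, -0.7831],
       [ 0.4516,  0.6398, -0.6219]]), 't': array([-0.4741,  0.3155,  1.2284])}
pack_cover [(0.73, array([0.4801, 0.2852, 0.2931])), (0.65, array([ 0.7447, -0.0652,  0.0631])), (0.63, array([0.4417, 0.2462, 0.1772]))]
pack_slot [(0.92, array([0.4396, 0.24
[... 1019 characters left out ...]
  0.6025,  1.0715])}
pack_cover [(0.94, array([0.4428, 0.2439, 0.1696])), (0.39, array([0.5742, 0.2707, 0.175 ])), (0.25, array([0.5792, 0.0482, 0.0774]))]
pack_slot []
pack_foot [(0.66, array([0.4495, 0.2432, 0.1693])), (0.62, array([ 0.4519, -0.3804,  0.0153]))]
other_slot [(0.67, array([0.5726, 0.2686, 0.1765]))]
peg_a [(0.81, array([0.4952, 0.2906, 0.3491])), (0.35, array([0.4279, 0.0991, 0.0756]))]
peg_b [(0.81, array([0.4952, 0.2906, 0.3491])), (0.35, array([0.4279, 0.0991, 0.0756]))]
rack [(0.68, array([0.4966, 0.2877, 0.3442]))]
easel [(0.93, array([ 0.5223, -0.124 ,  0.0097]))]
easel_seat [(0.87, array([ 0.5243, -0.1232,  0.0111]))]
pack [(0.79, array([0.4451, 0.2462, 0.1727]))]
1.1
```

View pics/side0.png

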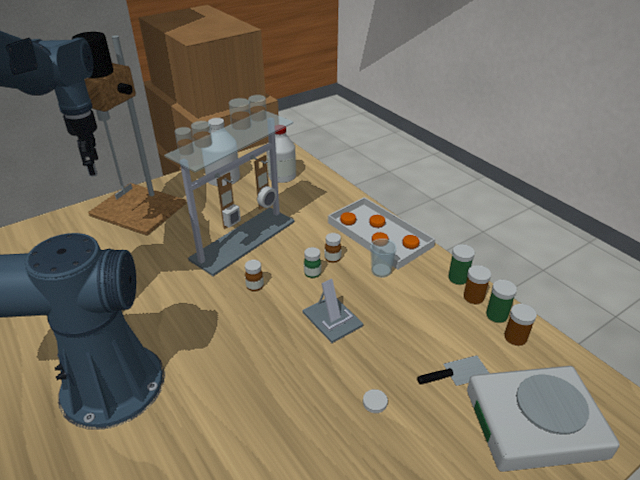

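View pics/top0.png

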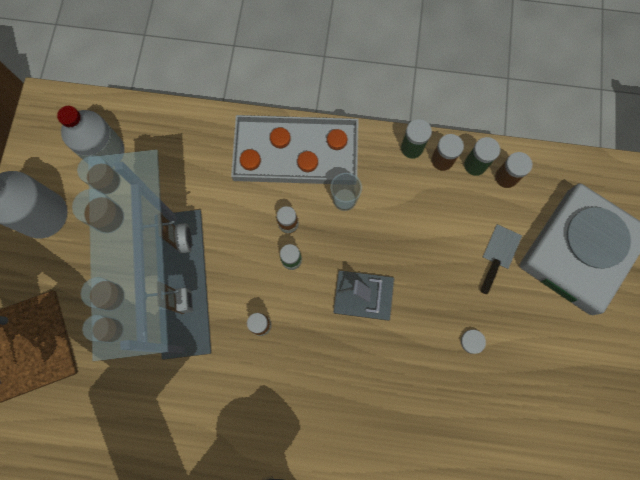

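The side view shows the square-cover pack on the nearer peg at about (231,215), and the round-cover pack at (267,197). The easel is at (333,315), with its lip towards the camera's right. In the top view the easel is at (363,295) and the rack front faces image right. I'll refine these positions next.

```bash
python3 - <<'E'
import cv2,numpy as np
s=cv2.imread("pics/side0.png");t=cv2.imread("pics/top0.png")
def crop(im,x,y,w,h,f,n): cv2.imwrite(f"pics/{n}.png",cv2.resize(im[y:y+h,x:x+w],None,fx=f,fy=f,interpolation=cv2.INTER_CUBIC))
crop(s,160,100,150,150,4,"c_side_rack")
crop(s,290,265,90,90,6,"c_side_easel")
crop(t,80,140,150,225,2.6,"c_top_rack")
crop(t,320,255,90,80,6,"c_top_easel")
E
```

```text
(no output)
```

View pics/c_side_rack.png

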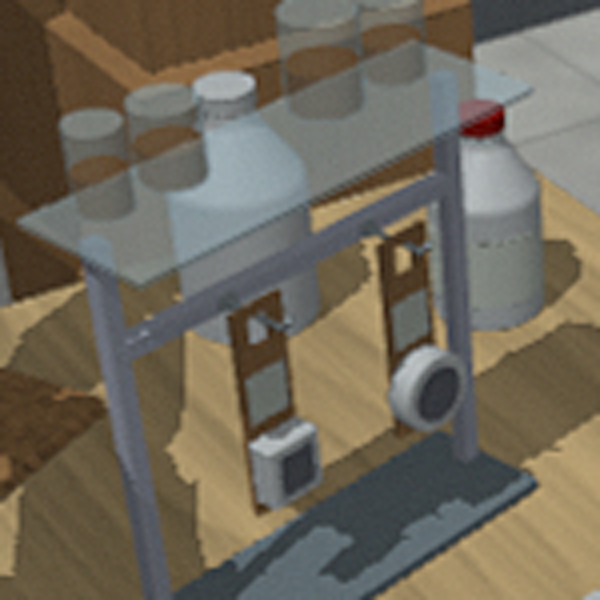

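View pics/c_side_easel.png

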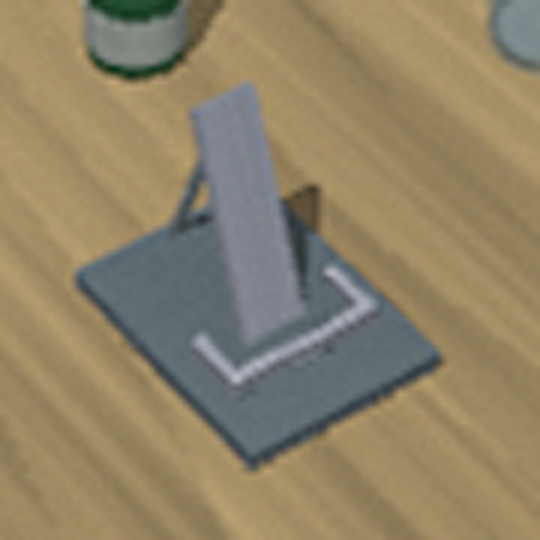

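View pics/c_top_rack.png

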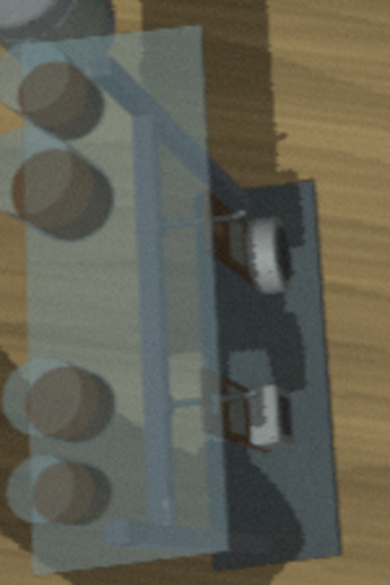

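View pics/c_top_easel.png

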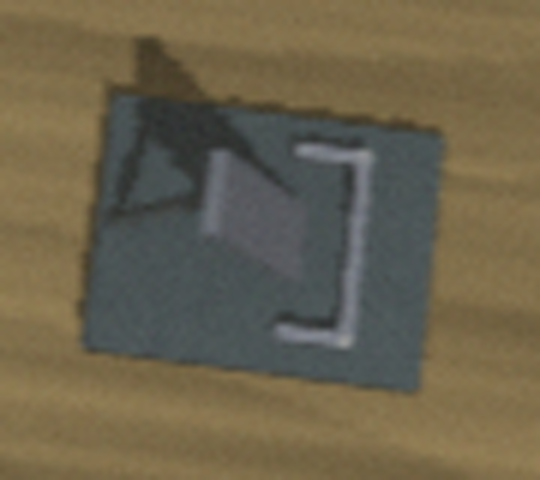

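```bash
cat > h.py <<'E'
import numpy as np, cv2
from bench import ctrl
np.set_printoptions(precision=4,suppress=True)
def cal(n):
    c=ctrl.get_calibration(n); return np.array(c["intrinsics"]),np.array(c["R"]),np.array(c["t"])
C={n:cal(n) for n in("side","top")}
def proj(n,X):
    K,R,t=C[n]; p=(K@(R@np.atleast_2d(X).T+t[:,None])).T; return p[:,:2]/p[:,2:]
def unp(n,uv,d):
    K,R,t=C[n]; uv=np.atleast_2d(uv); p=np.c_[(uv[:,0]-K[0,2])/K[0,0],(uv[:,1]-K[1,2])/K[1,1],np.ones(len(uv))]*np.reshape(d,(-1,1))
    return (p-t)@R
def cloud(n,d):
    v,u=np.mgrid[:480,:640]; return unp(n,np.c_[u.ravel(),v.ravel()],d.ravel()).reshape(480,640,3)
def Rz(a): return np.array([[np.cos(a),-np.sin(a),0],[np.sin(a),np.cos(a),0],[0,0,1]])
def pose(p,X): return (Rz(p[2])@np.atleast_2d(X).T).T+[p[0],p[1],0]
E
cat > fit.py <<'E'
from h import *
from scipy.optimize import least_squares
def fit(obs,x0):
    def f(p): return np.concatenate([(proj(n,pose(p,np.array(X)/1000))-uv).ravel() for n,X,uv in obs])
    r=least_squares(f,x0,loss="soft_l1"); 
    for o,e in zip(obs,f(r.x).reshape(-1,2)): print(o[0],o[1],e)
    print("pose",r.x,np.degrees(r.x[2])); return r.x
print("rack")
ro=[("top",(-25,-170,12),(200.4,209.2)),("top",(-25,170,12),(210.8,352.7)),("top",(-29,65,269),(178.1,291.9)),("top",(-29,-65,269),(173.5,221.9)),
("side",(-29,65,269),(232,181.2)),("side",(-29,-65,269),(266.75,161.75)),("side",(-25,-170,12),(294.2,221.2))]
fit(ro,[.49,.3,1.6])
for n in("top","side"): print(n); fit([o for o in ro if o[0]==n],[.49,.3,1.6])
print("easel")
eo=[("top",(90,-50,12),(338.7,270)),("top",(-40,-50,12),(393.3,276.7)),("top",(-40,50,12),(389.7,320)),("top",(90,50,12),(334.2,313)),
("side",(90,50,12),(303.3,310.8)),("side",(-40,50,12),(332,341)),("side",(-40,-50,12),(363.3,324.2)),
("side",(10,15,12),(330.8,321.7)),("side",(10,-15,12),(340.5,317)),("side",(47.6,15,115.4),(322,282.5)),("side",(47.6,-15,115.4),(332.5,279.2))]
fit(eo,[.52,-.13,1.6])
for n in("top","side"): print(n); fit([o for o in eo if o[0]==n],[.52,-.13,1.6])
E
python3 fit.py
python3 - <<'E'
from h import *
for n,b in(("top",(176,286,192,316)),("side",(222,205,241,229))):
    d=np.load(f"pics/{n}0.npy");P=cloud(n,d);u0,v0,u1,v1=b
    print(n)
    for v in range(v0,v1,2): print(v,[tuple(np.round(P[v,u]*1000).astype(int)) for u in range(u0,u1,2)])
E
```

```text
rack
top (-25, -170, 12) [0.4027 0.1612]
top (-25, 170, 12) [0.3965 0.977 ]
top (-29, 65, 269) [-0.0697 -0.5293]
top (-29, -65, 269) [0.4038 0.1632]
side (-29, 65, 269) [-0.4162 -1.8614]
side (-29, -65, 269) [-0.0601 -1.4346]
side (-25, -170, 12) [-0.09   -2.6202]
pose [0.5086 0.2641 1.8252] 104.57594782251586
top
top (-25, -170, 12) [0.0646 0.0537]
top (-25, 170, 12) [0.2639 0.8265]
top (-29, 65, 269) [-0.321  -0.7049]
top (-29, -65, 269) [0.0546 0.0105]
pose [0.5088 0.2647 1.8267] 104.66218540385039
side
side (-29, 65, 269) [-0.2517  0.2312]
side (-29, -65, 269) [0.1544 0.3837]
side (-25, -170, 12) [ 0.122  -0.8219]
pose [0.5039 0.2549 1.8291] 104.80043038959404
easel
top (90, -50, 12) [0.5177 0.22  ]
top (-40, -50, 12) [1.6498 0.2525]
top (-40, 50, 12) [1.2173 0.0635]
top (90, 50, 12) [-0.0526  0.0766]
side (90, 50, 12) [-1.6697 -1.7582]
side (-40, 50, 12) [-0.3005 -0.9535]
side (-40, -50, 12) [ 0.1829 -1.8197]
side (10, 15, 12) [ 0.1467 -0.0575]
side (10, -15, 12) [-0.1198 -0.4126]
side (47.6, 15, 115.4) [0.3027 0.7102]
side (47.6, -15, 115.4) [-0.3888 -0.8021]
pose [ 0.5276 -0.1
[... 11211 characters left out ...]
)), (np.int64(442), np.int64(228), np.int64(121)), (np.int64(516), np.int64(382), np.int64(-4)), (np.int64(522), np.int64(380), np.int64(-5)), (np.int64(526), np.int64(374), np.int64(-3)), (np.int64(523), np.int64(352), np.int64(11))]
227 [(np.int64(479), np.int64(392), np.int64(-2)), (np.int64(426), np.int64(249), np.int64(108)), (np.int64(434), np.int64(253), np.int64(102)), (np.int64(429), np.int64(227), np.int64(120)), (np.int64(498), np.int64(374), np.int64(1)), (np.int64(505), np.int64(373), np.int64(-1)), (np.int64(511), np.int64(372), np.int64(-3)), (np.int64(515), np.int64(367), np.int64(-2)), (np.int64(512), np.int64(345), np.int64(12)), (np.int64(522), np.int64(351), np.int64(5))]
```

```bash
python3 - <<'E'
from h import *
for n in("top","side"):
    d=np.load(f"pics/{n}0.npy");P=cloud(n,d)
    for nm,(x0,x1,y0,y1) in {"A":(.2,.35,-.2,.1),"B":(.6,.75,-.25,-.1),"C":(.35,.45,-.1,0.05)}.items():
        m=(P[...,0]>x0)&(P[...,0]<x1)&(P[...,1]>y0)&(P[...,1]<y1)&(abs(P[...,2])<.03)&(d>0)
        print(n,nm,m.sum(),np.median(P[m][:,2]),P[m][:,2].std())
# cover fit
d=np.load("pics/top0.npy");P=cloud("top",d)
s=P[284:316,172:194].reshape(-1,3)
tp=s[(s[:,2]>.164)&(s[:,2]<.177)]
r=cv2.minAreaRect((tp[:,:2]*1000).astype(np.float32));print("top face",len(tp),np.median(tp[:,2]),r)
bx=cv2.boxPoints(r);print(bx)
fr=s[(s[:,2]>.11)&(s[:,2]<.158)]
def pf(f):
    for _ in range(4):
        c=f.mean(0);u,S,vt=np.linalg.svd(f-c);nn=vt[2]*np.sign(-vt[2][1]);e=(f-c)@nn;f=f[abs(e)<.004]
    return c,nn,len(f),e.std()
c,nn,l,sd=pf(fr);print("front top cam",c,nn,l,sd,"yaw(pack +x)",np.degrees(np.arctan2(-nn[1],-nn[0])))
d=np.load("pics/side0.npy");Q=cloud("side",d)[211:224,229:236].reshape(-1,3)
c,nn,l,sd=pf(Q);print("front side cam",c,nn,l,sd,"yaw",np.degrees(np.arctan2(-nn[1],-nn[0])))
E
```

```text
top A 9494 -1.817355825313698e-05 0.0022167856634246613
top B 3845 -9.962911736953835e-05 0.0023264878193784266
top C 2945 -0.00012860935171061806 0.0022469923991652796
side A 5777 -0.002028871627143273 0.0020756811024276837
side B 2301 -0.0021539018869832075 0.002153847732840555
side C 1613 -0.002224811125615577 0.0020533666896125117
top face 276 0.169866770776757 ((448.7835693359375, 243.18209838867188), (46.551170349121094, 23.99871253967285), 12.865615844726562)
[[423.4205 249.6976]
 [428.7642 226.3013]
 [474.1467 236.6666]
 [468.803  260.0629]]
front top cam [0.4513 0.2328 0.1431] [ 0.1313 -0.9844 -0.1169] 52 0.0012119988283265891 yaw(pack +x) 97.59731346892474
front side cam [0.4449 0.2287 0.1467] [ 0.3395 -0.9405 -0.0115] 83 0.0018911270121587391 yaw 109.84978664747177
```

```bash
cat > plan.py <<'E'
from h import *
from scipy.spatial.transform import Rotation as Ro, Slerp
def cur():
    o=ctrl.get_obs();q=o["eef_rot"];return np.array(o["eef_pos"]),Ro.from_quat([q[1],q[2],q[3],q[0]]),o
def Rt(yaw,a,s=1):
    """tool y = forward(yaw) tilted, a from vertical; tool x = s*lateral"""
    f=np.array([np.cos(yaw),np.sin(yaw),0]);l=np.array([-f[1],f[0],0])*s
    y=np.sin(a)*f+np.array([0,0,-np.cos(a)])
    return Ro.from_matrix(np.c_[l,y,np.cross(l,y)])
def plan(p0,R0,p1,R1,n=None,g=1.0):
    rv=(R0.inv()*R1).as_rotvec(degrees=True);
    need=max(np.abs(rv).max()/6,np.linalg.norm(rv)/8.59)
    if n is None: n=int(np.ceil(max(need,np.linalg.norm(p1-p0)/.029,1)))
    p,R=np.array(p0),R0
    rows=[]
    for k in range(n):
        tg=p0+(p1-p0)*(k+1)/n
        s=np.round(R.inv().apply(tg-p)/.03,2); w=np.round(rv/6/n,2)
        rows.append([float(v) for v in w]+[float(v) for v in s]+[g])
        p=p+R.apply(s*.03); R=R*Ro.from_rotvec(w*6,degrees=True)
    for r in rows: print(r)
    print("end err",p-p1,"rot err",np.degrees((R.inv()*R1).magnitude()),"n",n)
    return p,R
E
python3 - <<'E'
from plan import *
p,R,o=cur();print(p,R.as_matrix(),o["q"])
yaw=np.radians(104.2)
for s in(1,-1): print(s,(R.inv()*Rt(yaw,np.radians(45),s)).as_rotvec(degrees=True))
s=1
p1,R1=plan(p,R,np.array([.17,.32,.30]),R)
E
```

```text
[0.1878 0.5435 0.2313] [[ 0.3267 -0.     -0.9451]
 [ 0.9451 -0.      0.3267]
 [-0.     -1.      0.    ]] [ 1.0317  0.1808  1.607   0.      1.3538 -0.2063]
1 [ -25.8897 -115.7445  -47.9435]
-1 [ 41.189   53.6894 -22.2422]
[0.0, 0.0, 0.0, -0.8, -0.25, -0.21, 1.0]
[0.0, 0.0, 0.0, -0.81, -0.26, -0.21, 1.0]
[0.0, 0.0, 0.0, -0.8, -0.25, -0.2, 1.0]
[0.0, 0.0, 0.0, -0.81, -0.26, -0.21, 1.0]
[0.0, 0.0, 0.0, -0.8, -0.25, -0.21, 1.0]
[0.0, 0.0, 0.0, -0.8, -0.26, -0.21, 1.0]
[0.0, 0.0, 0.0, -0.81, -0.25, -0.21, 1.0]
[0.0, 0.0, 0.0, -0.8, -0.26, -0.2, 1.0]
[0.0, 0.0, 0.0, -0.8, -0.25, -0.21, 1.0]
end err [-0.      0.0001 -0.    ] rot err 0.0 n 9
```

Emit:
{"fn": "step_arm", "kwargs": {"commands": [[0, 0, 0, -0.8, -0.25, -0.21, 1], [0, 0, 0, -0.8, -0.25, -0.21, 1], [0, 0, 0, -0.8, -0.25, -0.21, 1], [0, 0, 0, -0.8, -0.25, -0.21, 1], [0, 0, 0, -0.8, -0.25, -0.21, 1], [0, 0, 0, -0.8, -0.25, -0.21, 1], [0, 0, 0, -0.8, -0.25, -0.21, 1], [0, 0, 0, -0.8, -0.25, -0.21, 1], [0, 0, 0, -0.8, -0.25, -0.21, 1]]}}

```text
time_s: 2.0
eef_pos: [0.1706, 0.3199, 0.2991]
eef_rot: [-0.576, 0.576, 0.411, -0.41]
wrist_force: [0.8, 0.3, -1.3]
opening: 0.998
```

```bash
python3 - <<'E'
from plan import *
p,R,o=cur();print(p,o["time_s"],o["q"])
print("seg2: to (.33,0,.32), partial yaw only"); 
R1=Rt(np.radians(104.2),np.radians(0),-1)
p1,R1=plan(p,R,np.array([.36,.0,.36]),R1)
E
```

```text
[0.1706 0.3199 0.2991] 2.0 [ 0.7499 -0.3965  1.9947 -0.0001  1.543  -0.4884]
seg2: to (.33,0,.32), partial yaw only
[0.0, 0.73, 0.0, -0.62, -0.16, -0.73, 1.0]
[0.0, 0.73, 0.0, -0.56, -0.15, -0.77, 1.0]
[0.0, 0.73, 0.0, -0.5, -0.16, -0.81, 1.0]
[0.0, 0.73, 0.0, -0.43, -0.15, -0.85, 1.0]
[0.0, 0.73, 0.0, -0.37, -0.16, -0.88, 1.0]
[0.0, 0.73, 0.0, -0.3, -0.16, -0.9, 1.0]
[0.0, 0.73, 0.0, -0.23, -0.15, -0.93, 1.0]
[0.0, 0.73, 0.0, -0.16, -0.16, -0.94, 1.0]
[0.0, 0.73, 0.0, -0.09, -0.15, -0.94, 1.0]
[0.0, 0.73, 0.0, -0.02, -0.16, -0.96, 1.0]
[0.0, 0.73, 0.0, 0.06, -0.16, -0.95, 1.0]
[0.0, 0.73, 0.0, 0.13, -0.15, -0.94, 1.0]
[0.0, 0.73, 0.0, 0.21, -0.16, -0.93, 1.0]
end err [0.0001 0.0002 0.    ] rot err 0.19075004990757302 n 13
```

Emit:
{"fn": "step_arm", "kwargs": {"commands": [[0, 0.73, 0, -0.62, -0.16, -0.73, 1], [0, 0.73, 0, -0.56, -0.15, -0.77, 1], [0, 0.73, 0, -0.5, -0.16, -0.81, 1], [0, 0.73, 0, -0.43, -0.15, -0.85, 1], [0, 0.73, 0, -0.37, -0.16, -0.88, 1], [0, 0.73, 0, -0.3, -0.16, -0.9, 1], [0, 0.73, 0, -0.23, -0.15, -0.93, 1], [0, 0.73, 0, -0.16, -0.16, -0.94, 1], [0, 0.73, 0, -0.09, -0.15, -0.94, 1], [0, 0.73, 0, -0.02, -0.16, -0.96, 1]]}}

```text
time_s: 3.0
eef_pos: [0.3168, 0.0735, 0.346]
eef_rot: [-0.688, 0.688, 0.165, -0.164]
wrist_force: [-0.7, -0.2, -0.5]
opening: 1.003
```

```bash
python3 - <<'E'
from plan import *
p,R,o=cur();print(p,o["time_s"],o["q"])
yaw=np.radians(104.2);a=np.radians(45)
R1=Rt(yaw,a,-1);f=np.array([np.cos(yaw),np.sin(yaw),0])
cov=np.array([.4488,.2432,.1455])
d=R1.as_matrix()[:,1]
g=cov+0.019*d
print("grasp tcp",g,"d",d)
pre=g-0.12*d
print("pre",pre)
p1,R1=plan(p,R,pre,R1)
E
```

```text
[0.3168 0.0735 0.346 ] 3.0 [-0.1429 -0.5207  1.9817  0.0001  1.6795 -0.6131]
grasp tcp [0.4455 0.2562 0.1321] d [-0.1735  0.6855 -0.7071]
pre [0.4663 0.174  0.2169]
[0.93, 0.25, -0.1, 0.74, 0.54, 0.09, 1.0]
[0.93, 0.25, -0.1, 0.74, 0.55, 0.06, 1.0]
[0.93, 0.25, -0.1, 0.73, 0.57, 0.02, 1.0]
[0.93, 0.25, -0.1, 0.73, 0.57, -0.01, 1.0]
[0.93, 0.25, -0.1, 0.71, 0.58, -0.05, 1.0]
[0.93, 0.25, -0.1, 0.72, 0.58, -0.09, 1.0]
[0.93, 0.25, -0.1, 0.71, 0.57, -0.13, 1.0]
[0.93, 0.25, -0.1, 0.71, 0.57, -0.16, 1.0]
end err [-0.      0.0001  0.    ] rot err 0.2611288573853083 n 8
```

Emit:
{"fn": "step_arm", "kwargs": {"commands": [[0.93, 0.25, -0.1, 0.74, 0.54, 0.09, 1], [0.93, 0.25, -0.1, 0.74, 0.55, 0.06, 1], [0.93, 0.25, -0.1, 0.73, 0.57, 0.02, 1], [0.93, 0.25, -0.1, 0.73, 0.57, -0.01, 1], [0.93, 0.25, -0.1, 0.71, 0.58, -0.05, 1], [0.93, 0.25, -0.1, 0.72, 0.58, -0.09, 1], [0.93, 0.25, -0.1, 0.71, 0.57, -0.13, 1], [0.93, 0.25, -0.1, 0.71, 0.57, -0.16, 1], [0, 0, 0, 0, 0, 0, 1]]}}

```text
time_s: 3.9
eef_pos: [0.4647, 0.1756, 0.2116]
eef_rot: [0.917, -0.379, -0.043, 0.118]
wrist_force: [-1.3, -0.2, -0.8]
opening: 1.002
```

```bash
python3 - <<'E'
from plan import *
p,R,o=cur();print(p,R.as_matrix(),o["time_s"],o["q"])
for n in ("side","top"):
    im,d=ctrl.camera(n);np.save(f"pics/{n}1.npy",d);cv2.imwrite(f"pics/{n}1.png",im)
    # draw TCP & predicted tips
    for X,c in((p,(0,0,255)),(p-0.019*R.as_matrix()[:,1],(0,255,0))):
        u=proj(n,X)[0]; cv2.circle(im,tuple(int(round(v)) for v in u),2,c,-1)
    u=proj(n,p)[0].astype(int);x0=max(u[0]-75,0);y0=max(u[1]-75,0)
    cv2.imwrite(f"pics/{n}1c.png",cv2.resize(im[y0:y0+150,x0:x0+150],None,fx=4,fy=4,interpolation=cv2.INTER_CUBIC));print(n,x0,y0)
E
```

```text
[0.4647 0.1756 0.2116] [[ 0.9685 -0.1843 -0.1675]
 [ 0.2488  0.6849  0.6848]
 [-0.0115 -0.7049  0.7092]] 3.9 [-0.3079  0.2057  1.8274  0.6399  1.5994 -0.7013]
side 170 128
top 135 217
```

View pics/side1c.png

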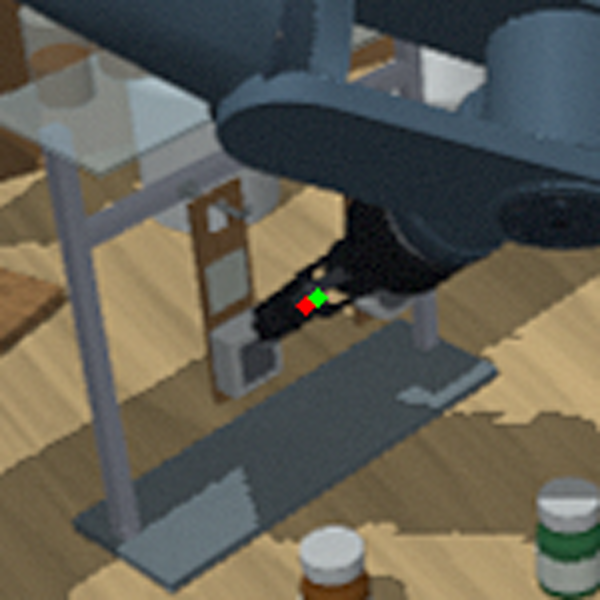

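View pics/top1c.png

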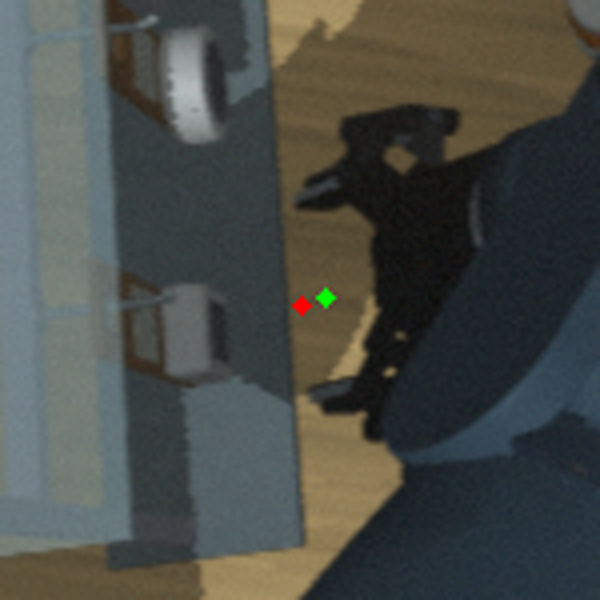

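View pics/top1.png

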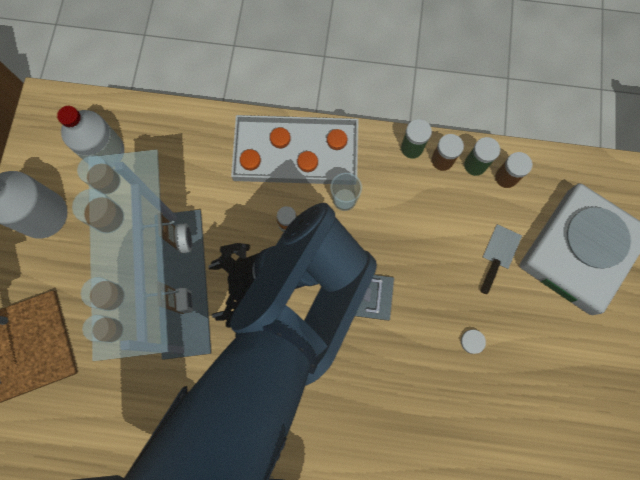

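View pics/side1.png

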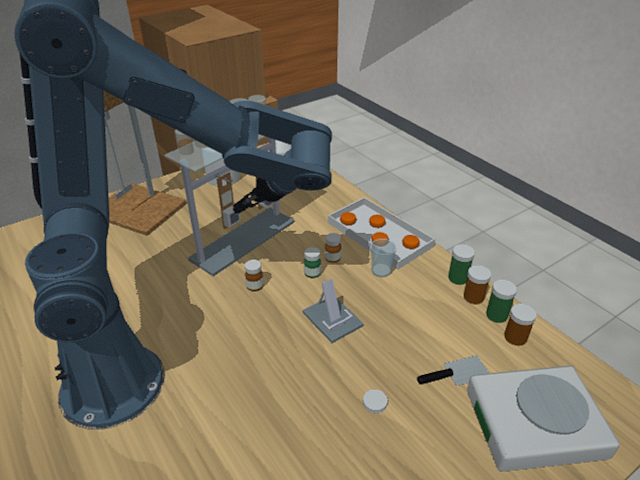

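```bash
python3 - <<'E'
from plan import *
p,R,o=cur()
yaw=np.radians(104.2);a=np.radians(45)
R1=Rt(yaw,a,-1);d=R1.as_matrix()[:,1]
cov=np.array([.4488,.2432,.1455])
p1,R1=plan(p,R,cov+.022*d,R1)
# height of arm near the shelf
d=np.load("pics/top1.npy");P=cloud("top",d)
m=(P[...,1]>.15)&(P[...,1]<.24)&(P[...,0]>.3)&(P[...,2]>.2);q=P[m]
print("arm points in y .15-.24:",len(q), q.max(0))
E
```

```text
[0.01, 0.0, -0.01, 0.01, 0.81, 0.0, 1.0]
[0.01, 0.0, -0.01, 0.01, 0.8, 0.0, 1.0]
[0.01, 0.0, -0.01, 0.02, 0.81, -0.0, 1.0]
[0.01, 0.0, -0.01, 0.01, 0.8, -0.0, 1.0]
[0.01, 0.0, -0.01, 0.01, 0.81, -0.01, 1.0]
end err [ 0.0001 -0.     -0.0001] rot err 0.1980481796763751 n 5
arm points in y .15-.24: 1982 [0.5455 0.24   0.3531]
```

```bash
python3 - <<'E'
from plan import *
fr=np.array([.5088,.2647,0]);yaw=np.radians(104.6)
for n in("top","side"):
    d=np.load(f"pics/{n}1.npy");d0=np.load(f"pics/{n}0.npy");P=cloud(n,d)
    m=(d>0)&((d0-d)>.02);q=(P[m]-fr)@Rz(yaw)
    print(n,m.sum())
    for y0 in range(-200,500,50):
        s=q[(q[:,1]*1000>y0)&(q[:,1]*1000<y0+50)&(q[:,2]>.1)]
        if len(s)>5:
            print(y0,"max x %.3f at z %.3f"%(np.percentile(s[:,0],98),np.median(s[s[:,0]>=np.percentile(s[:,0],98)][:,2])),"z range",np.percentile(s[:,2],[2,98]))
E
```

```text
top 33174
-50 max x -0.110 at z 0.263 z range [0.265  0.4742]
0 max x -0.092 at z 0.238 z range [0.2396 0.5103]
50 max x -0.125 at z 0.280 z range [0.2841 0.5359]
100 max x -0.101 at z 0.244 z range [0.2538 0.5655]
150 max x -0.166 at z 0.569 z range [0.4424 0.5863]
200 max x -0.122 at z 0.635 z range [0.5072 0.64  ]
250 max x -0.094 at z 0.669 z range [0.5895 0.6897]
300 max x 0.063 at z 0.379 z range [0.4004 0.6949]
350 max x 0.076 at z 0.313 z range [0.3006 0.3574]
side 47768
0 max x -0.294 at z 0.505 z range [0.4364 0.5042]
50 max x -0.152 at z 0.286 z range [0.2829 0.5139]
100 max x -0.123 at z 0.237 z range [0.2544 0.5547]
150 max x -0.206 at z 0.562 z range [0.4134 0.5667]
200 max x -0.193 at z 0.623 z range [0.446  0.6166]
250 max x -0.141 at z 0.677 z range [0.5122 0.6719]
300 max x -0.033 at z 0.738 z range [0.5598 0.7496]
350 max x -0.004 at z 0.378 z range [0.3862 0.7675]
400 max x 0.032 at z 0.611 z range [0.3303 0.7882]
450 max x 0.099 at z 0.386 z range [0.3451 0.7928]
```

Emit:
{"fn": "step_arm", "kwargs": {"commands": [[0.01, 0, -0.01, 0.01, 0.8, 0, 1], [0.01, 0, -0.01, 0.01, 0.8, 0, 1], [0.01, 0, -0.01, 0.02, 0.8, 0, 1], [0.01, 0, -0.01, 0.01, 0.8, 0, 1], [0.01, 0, -0.01, 0.01, 0.8, 0, 1], [0, 0, 0, 0, 0, 0, 1]]}}

```text
time_s: 4.6
eef_pos: [0.4441, 0.2595, 0.132]
eef_rot: [0.917, -0.379, -0.049, 0.116]
wrist_force: [-0.2, -0.5, 0.4]
opening: 0.999
```

```bash
python3 - <<'E'
from plan import *
p,R,o=cur();print(p,R.as_matrix(),o["time_s"],o["q"],o["wrist_force"])
for n in ("side","top"):
    im,d=ctrl.camera(n);np.save(f"pics/{n}2.npy",d);cv2.imwrite(f"pics/{n}2.png",im)
    u=proj(n,p)[0].astype(int);x0=max(u[0]-60,0);y0=max(u[1]-60,0)
    cv2.imwrite(f"pics/{n}2c.png",cv2.resize(im[y0:y0+120,x0:x0+120],None,fx=5,fy=5,interpolation=cv2.INTER_CUBIC));print(n,x0,y0,proj(n,p))
E
```

```text
[0.4441 0.2595 0.132 ] [[ 0.968  -0.1761 -0.1787]
 [ 0.2509  0.6853  0.6837]
 [ 0.002  -0.7066  0.7076]] 4.6 [-0.1552  0.2921  1.9183  0.7246  1.3723 -0.7231] [-0.1589 -0.4654  0.4446]
side 167 156 [[227.0533 216.0539]]
top 116 242 [[176.8714 302.3194]]
```

View pics/side2c.png

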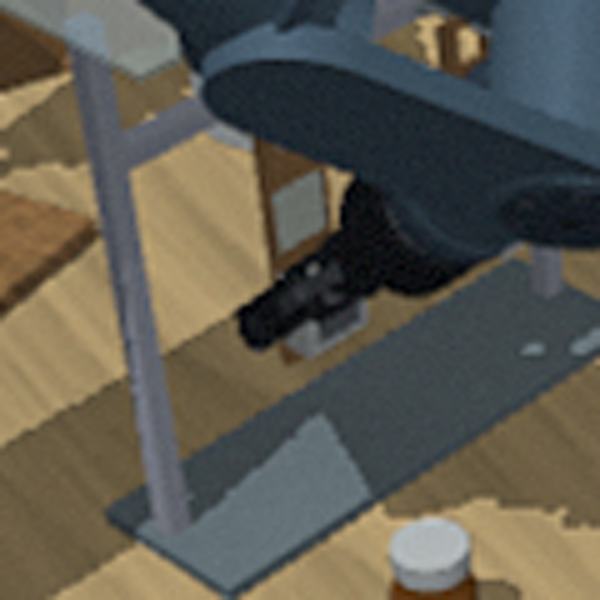

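View pics/top2c.png

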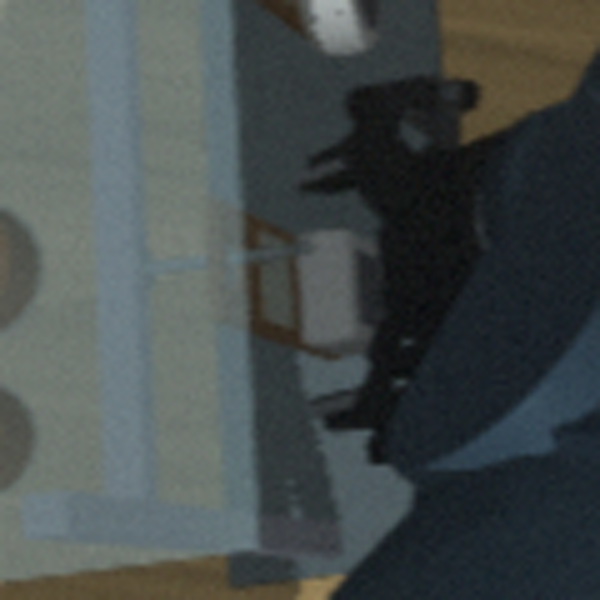

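Emit:
{"fn": "step_arm", "kwargs": {"commands": [[0, 0, 0, 0, 0, 0, 0.7], [0, 0, 0, 0, 0, 0, 0.6], [0, 0, 0, 0, 0, 0, 0.5], [0, 0, 0, 0, 0, 0, 0.3], [0, 0, 0, 0, 0, 0, 0], [0, 0, 0, 0, 0, 0, 0], [0, 0, 0, 0, 0, 0, 0]]}}

```text
time_s: 5.4
eef_pos: [0.4467, 0.2581, 0.1321]
eef_rot: [0.917, -0.378, -0.049, 0.114]
wrist_force: [1.4, -0.5, 6.1]
opening: 0.529
```

```bash
python3 - <<'E'
from plan import *
p,R,o=cur();print(p,o["time_s"],o["wrist_force"],o["torque"],o["opening"])
plan(p,R,p+[0,0,.014],R,3,0.0)
E
```

```text
[0.4467 0.2581 0.1321] 5.4 [ 1.3862 -0.4934  6.1064] [ 0.3436  0.0961 -0.0633] 0.5289603371838064
[0.0, 0.0, 0.0, 0.0, -0.11, 0.11, 0.0]
[0.0, 0.0, 0.0, 0.0, -0.11, 0.11, 0.0]
[0.0, 0.0, 0.0, 0.0, -0.11, 0.11, 0.0]
end err [-0. -0.  0.] rot err 0.0 n 3
```

Emit:
{"fn": "step_arm", "kwargs": {"commands": [[0, 0, 0, 0, -0.11, 0.11, 0], [0, 0, 0, 0, -0.11, 0.11, 0], [0, 0, 0, 0, -0.11, 0.11, 0], [0, 0, 0, 0, 0, 0, 0], [0, 0, 0, 0, 0, 0, 0]]}}

```text
time_s: 5.9
eef_pos: [0.4459, 0.2581, 0.1454]
eef_rot: [0.917, -0.379, -0.048, 0.115]
wrist_force: [0.0, 0.2, -0.5]
opening: 0.534
```

```bash
python3 - <<'E'
from plan import *
p,R,o=cur();print(p,o["time_s"],o["wrist_force"],o["torque"],o["opening"])
for n,w in (("side",(195,145)),("top",(140,255))):
    im,d=ctrl.camera(n);np.save(f"pics/{n}3.npy",d);cv2.imwrite(f"pics/{n}3.png",im)
    x0,y0=w
    cv2.imwrite(f"pics/{n}3c.png",cv2.resize(im[y0:y0+80,x0:x0+80],None,fx=7,fy=7,interpolation=cv2.INTER_CUBIC))
E
```

```text
[0.4459 0.2581 0.1454] 5.9 [ 0.0166  0.2148 -0.5434] [-0.397  -0.1314  0.0086] 0.5335913382689722
```

View pics/side3c.png

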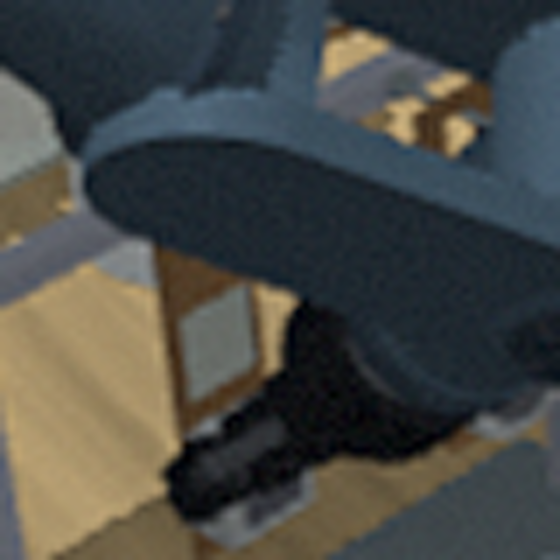

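View pics/top3c.png

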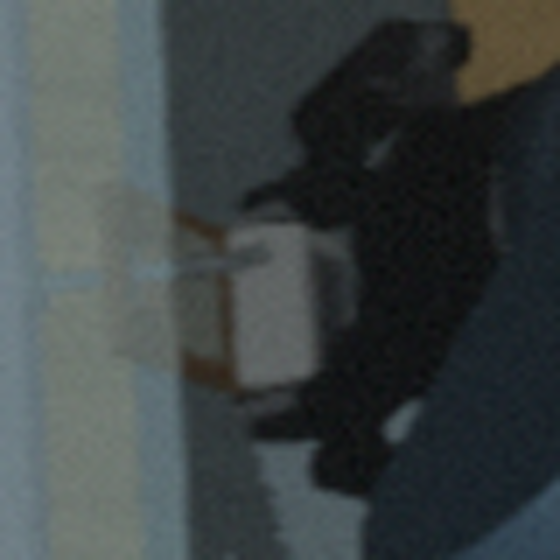

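```bash
python3 - <<'E'
from plan import *
d=np.load("pics/top3.npy");P=cloud("top",d)
s=P[284:314,170:190].reshape(-1,3);tp=s[(s[:,2]>.175)&(s[:,2]<.195)]
A=np.c_[tp[:,:2]-tp[:,:2].mean(0),np.ones(len(tp))]
for _ in range(3):
    k=np.linalg.lstsq(A,tp[:,2],rcond=None)[0];e=tp[:,2]-A@k;m=abs(e)<.005;A=A[m];tp=tp[m]
print(len(tp),k,e.std());r=cv2.minAreaRect((tp[:,:2]*1000).astype(np.float32));print(r)
s=cv2.minAreaRect
# card front (above cover), and 2d hist
b=P[280:320,150:185].reshape(-1,3);b=b[(b[:,2]>.19)&(b[:,2]<.262)];print(len(b));print(b[:20])
# side card front plane
d=np.load("pics/side3.npy");Q=cloud("side",d)[188:202,220:232].reshape(-1,3);Q=Q[(Q[:,1]>.22)&(Q[:,1]<.3)]
for _ in range(3):
    c=Q.mean(0);v=np.linalg.svd(Q-c)[2][2];e=(Q-c)@v;Q=Q[abs(e)<.005]
print("card",len(Q),c,v,"pitch deg",np.degrees(np.arcsin(v[2])))
E
```

```text
291 [-0.0273  0.0502  0.1827] 0.0018360119171797066
((443.33673095703125, 244.50750732421875), (61.57572555541992, 34.547401428222656), 25.040908813476562)
152
[[0.484  0.2381 0.1914]
 [0.4813 0.241  0.1935]
 [0.4817 0.2394 0.1923]
 [0.4821 0.2377 0.1918]
 [0.4818 0.2345 0.1957]
 [0.4802 0.2376 0.1907]
 [0.4803 0.2351 0.1924]
 [0.4781 0.2393 0.1902]
 [0.4782 0.237  0.1914]
 [0.4783 0.2346 0.1929]
 [0.4761 0.2388 0.1907]
 [0.4761 0.2363 0.1926]
 [0.4761 0.2336 0.1952]
 [0.4662 0.2604 0.2234]
 [0.4669 0.26   0.219 ]
 [0.4741 0.2356 0.1935]
 [0.4731 0.2305 0.2042]
 [0.4643 0.2599 0.2237]
 [0.4655 0.2609 0.2152]
 [0.4662 0.2605 0.2105]]
card 164 [0.4445 0.252  0.2079] [ 0.2812 -0.9587 -0.0426] pitch deg -2.4406014580182256
```

```bash
python3 - <<'E'
from plan import *
p,R,o=cur();y=np.radians(104.6)
plan(p,R,p-.06*np.array([np.cos(y),np.sin(y),0]),R,6,0.0)
E
```

```text
[0.0, 0.0, 0.0, 0.0, -0.24, -0.24, 0.0]
[0.0, 0.0, 0.0, 0.0, -0.23, -0.23, 0.0]
[0.0, 0.0, 0.0, 0.0, -0.24, -0.24, 0.0]
[0.0, 0.0, 0.0, 0.01, -0.23, -0.23, 0.0]
[0.0, 0.0, 0.0, -0.0, -0.24, -0.24, 0.0]
[0.0, 0.0, 0.0, -0.0, -0.24, -0.23, 0.0]
end err [ 0.     -0.      0.0001] rot err 0.0 n 6
```

Emit:
{"fn": "step_arm", "kwargs": {"commands": [[0, 0, 0, 0, -0.24, -0.23, 0], [0, 0, 0, 0, -0.24, -0.23, 0], [0, 0, 0, 0, -0.24, -0.23, 0]]}}

```text
time_s: 6.3
eef_pos: [0.4537, 0.2281, 0.1459]
eef_rot: [0.917, -0.379, -0.048, 0.115]
wrist_force: [-0.8, 0.5, -0.5]
opening: 0.532
```

Emit:
{"fn": "step_arm", "kwargs": {"commands": [[0, 0, 0, 0, -0.24, -0.23, 0], [0, 0, 0, 0, -0.24, -0.23, 0], [0, 0, 0, 0, -0.24, -0.23, 0], [0, 0, 0, 0, -0.24, -0.23, 0], [0, 0, 0, 0, 0, 0, 0]]}}

```text
time_s: 6.8
eef_pos: [0.464, 0.1892, 0.1468]
eef_rot: [0.917, -0.379, -0.048, 0.114]
wrist_force: [0.5, 0.4, -1.2]
opening: 0.532
```

```bash
python3 - <<'E'
from plan import *
p,R,o=cur();print(p,o["time_s"],o["wrist_force"],o["torque"],o["opening"])
for n,w in (("side",(190,130)),("top",(130,240))):
    im,d=ctrl.camera(n);np.save(f"pics/{n}4.npy",d);cv2.imwrite(f"pics/{n}4.png",im)
    x0,y0=w
    cv2.imwrite(f"pics/{n}4c.png",cv2.resize(im[y0:y0+100,x0:x0+130],None,fx=6,fy=6,interpolation=cv2.INTER_CUBIC))
E
```

```text
[0.464  0.1892 0.1468] 6.8 [ 0.5493  0.4338 -1.2285] [-0.4041 -0.0695  0.0376] 0.5319323499694624
```

View pics/side4c.png

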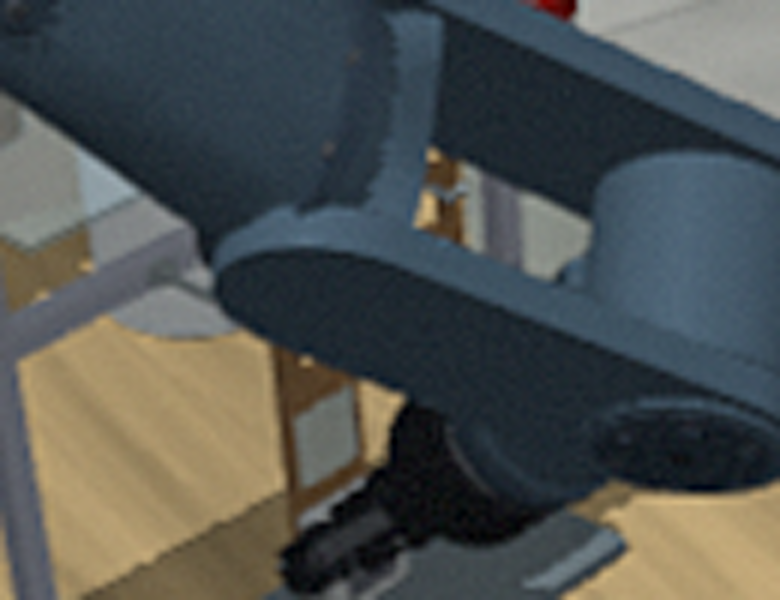

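View pics/top4c.png

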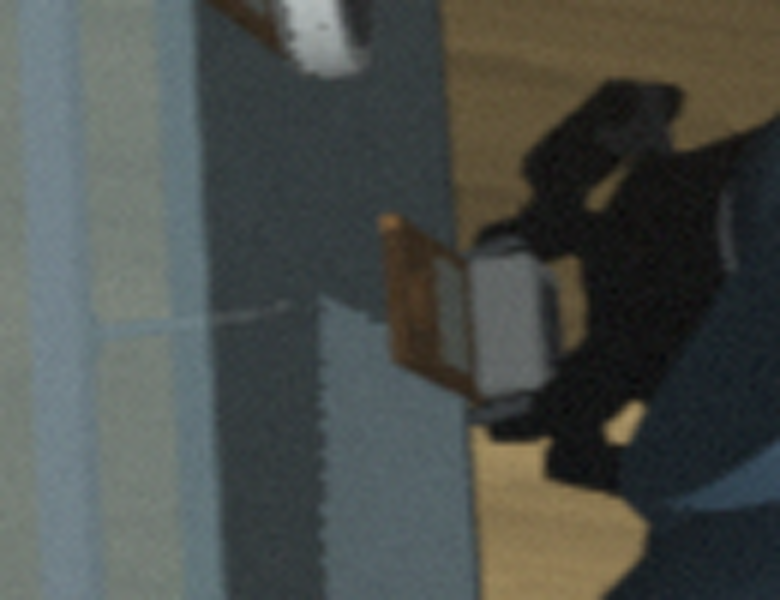

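```bash
python3 - <<'E'
from plan import *
p,R,o=cur()
M=R.as_matrix();lat=-M[:,0];print("tool x",M[:,0],"roll deg",np.degrees(np.arcsin(M[2,0])))
lat_h=lat.copy();f=np.cross(lat,[0,0,1]);f/=np.linalg.norm(f);up=np.cross(f,lat);print("f",f,"yaw",np.degrees(np.arctan2(f[1],f[0])))
d=np.load("pics/top4.npy");P=cloud("top",d)
q=P[265:320,190:228].reshape(-1,3)-p
L=q@lat;F=q@f;Z=q@up
im=cv2.imread("pics/top4.png")
m=(abs(L)<.023)&(Z>-.05)&(Z<.2)&(F>-.06)&(F<.08)
col=im[265:320,190:228].reshape(-1,3)
brown=(col[:,2].astype(int)-col[:,0]>25)
# card front
k=m&(F>-.03)&(Z>.055)
print(k.sum())
for z in np.arange(.03,.15,.01):
    s=m&(Z>z)&(Z<z+.01)
    if s.sum()>3: print(round(z,3),s.sum(),"F pct",np.percentile(F[s],[5,50,95]),"L",L[s].min(),L[s].max())
s=m&(Z<.055)&(Z>.03); A=np.c_[F[s],np.ones(s.sum())];print("top slope",np.linalg.lstsq(A,Z[s],rcond=None)[0])
s=m&(Z>.06); A=np.c_[Z[s],np.ones(s.sum())];print("card F=a z+b",np.linalg.lstsq(A,F[s],rcond=None)[0])
np.savez("pics/prof4.npz",L=L,F=F,Z=Z)
E
```

```text
tool x [0.9691 0.2468 0.0013] roll deg 0.07262877922225758
f [-0.2468  0.9691  0.    ] yaw 104.2877732859155
291
0.03 258 F pct [-0.0249 -0.0152 -0.0035] L -0.02248680487181687 0.02289183953039613
0.04 47 F pct [-0.0282 -0.0079 -0.0023] L -0.02285599189789161 0.022727465024354215
0.05 33 F pct [-0.0445 -0.0043 -0.0036] L -0.021928383774583945 0.021888474360047216
0.06 71 F pct [-0.0466 -0.0371 -0.0038] L -0.022576575511446633 0.02283622032240095
0.07 42 F pct [-0.0496 -0.0247 -0.004 ] L -0.02252635196422918 0.022795453656288895
0.08 36 F pct [-0.0055 -0.0049 -0.0038] L -0.021382689071096868 0.022970597456774867
0.09 22 F pct [-0.0052 -0.0046 -0.004 ] L -0.019128640947953423 0.02163648344179571
0.1 46 F pct [-0.0051 -0.0045 -0.001 ] L -0.01986772139257021 0.022255041902246066
0.11 19 F pct [-0.0054 -0.0049 -0.0024] L -0.020441251593783818 0.02180470786340938
0.12 15 F pct [-0.006  -0.0053 -0.005 ] L -0.01926349133941586 0.02293492962551401
0.13 85 F pct [-0.0061 -0.0042 -0.0009] L -0.019383959203342817 0.02272299216215477
0.14 9 F pct [-0.0061 -0.003  -0.0014] L -0.01310669925772214 0.022790668107658757
top slope [0.1865 0.041 ]
card F=a z+b [ 0.3069 -0.0421]
```

```bash
python3 - <<'E'
from plan import *
z=np.load("pics/prof4.npz");L,F,Z=z["L"],z["F"],z["Z"]
s=(abs(L)<.022)&(F>-.008)&(F<-.002)&(Z>.045)&(Z<.128)
a=np.polyfit(Z[s],F[s],1);print("card",s.sum(),a,np.degrees(np.arctan(a[0])),np.polyval(a,0.035),(F[s]-np.polyval(a,Z[s])).std())
s=(abs(L)<.02)&(F>-.026)&(F<-.007)&(Z>.028)&(Z<.045)
b=np.polyfit(F[s],Z[s],1);print("top",s.sum(),b,np.degrees(np.arctan(b[0])),np.polyval(b,-.016),(Z[s]-np.polyval(b,F[s])).std())
# card top edge
s=(abs(L)<.022)&(F>-.009)&(F<.004)&(Z>.128);print("card top Z",np.percentile(Z[s],[50,90,98]))
E
```

```text
card 196 [-0.0099 -0.0037] -0.5688962783233681 -0.004020725584615037 0.0005790184833437027
top 206 [0.1554 0.0398] 8.835225666457507 0.037346292666561295 0.002379933517024197
card top Z [0.1369 0.1396 0.1411]
```

```bash
python3 - <<'E'
from plan import *
e=np.array([.5278,-.1519,0]);yaw=np.radians(90.6)
im=cv2.imread("pics/top0.png")
d=np.load("pics/top0.npy");P=cloud("top",d);q=((P-e)@Rz(yaw))
w=q[275:310,345:380].reshape(-1,3)
s=w[(w[:,2]>.025)&(w[:,2]<.112)&(abs(w[:,1])<.03)]
for _ in range(4):
    A=np.c_[s[:,1:],np.ones(len(s))];k=np.linalg.lstsq(A,s[:,0],rcond=None)[0];r=s[:,0]-A@k;s=s[abs(r)<.004]
print("plate x = a y + b z + c",k,len(s),r.std(),"tilt",np.degrees(np.arctan(k[1])),"x at z=12:",k[1]*.012+k[2],"y range",np.percentile(s[:,1],[2,98]),"x at z.065 w/20deg:",k[1]*.065+k[2], .010+np.tan(np.radians(20))*.053)
for z in range(20,120,10):
    t=s[(s[:,2]>z/1e3)&(s[:,2]<z/1e3+.01)]
    if len(t)>3: print(z,len(t),t[:,1].min(),t[:,1].max(),t[:,0].mean())
# height raise on base -> base extents
b=w=q[255:335,320:410].reshape(-1,3)
E
python3 - <<'E'
import cv2
im=cv2.imread("pics/top0.png")
g=cv2.resize(im[265:325,330:400],None,fx=10,fy=10,interpolation=cv2.INTER_NEAREST);g=cv2.convertScaleAbs(g,alpha=1.6)
import sys;sys.path.insert(0,".")
from plan import *
X=[]
def seg(a,b,c,e):
    pp=[tuple(int(v) for v in ((u-[330,265]+0.5)*10)) for u in proj("top",pose(e,np.array([a,b])/1000))]
    cv2.line(g,pp[0],pp[1],c,1)
e=[.5278,-.1519,np.radians(90.7)]
for a,b in [((-40,-50,12),(-40,50,12)),((90,-50,12),(90,50,12)),((-40,50,12),(90,50,12)),((-40,-50,12),(90,-50,12)),((-6,-32,22),(-6,32,22)),((10,-15,12),(10,15,12)),((47.6,-15,115.4),(47.6,15,115.4)),((10,-15,12),(47.6,-15,115.4)),((10,15,12),(47.6,15,115.4)),((-6,32,22),(12,32,22)),((-6,-32,22),(12,-32,22))]: seg(a,b,(0,0,255),e)
cv2.imwrite("pics/easel_ov.png",g)
E
```

```text
plate x = a y + b z + c [0.0425 0.3718 0.0071] 139 0.0009551811274854584 tilt 20.394870827308843 x at z=12: 0.011596885884284737 y range [-0.0145  0.0149] x at z.065 w/20deg: 0.03130200855674012 0.02929042241610872
20 12 -0.014756011192034641 0.013180464576900128 0.017474312684555637
30 15 -0.014434973089999496 0.014702979860787314 0.020748702239386293
40 20 -0.013155760858527323 0.014543829638227401 0.0239375965048372
50 18 -0.015020276044133501 0.015432602224806833 0.027796483015598943
60 20 -0.011871442246214952 0.014930227310338716 0.030778891621455855
70 18 -0.014563542787365488 0.014952657813854795 0.03439995819574029
80 18 -0.01196349121458602 0.014776984939231495 0.03853390445993374
90 12 -0.012917676226405392 0.014827127873254527 0.0426486581488329
```

View pics/easel_ov.png

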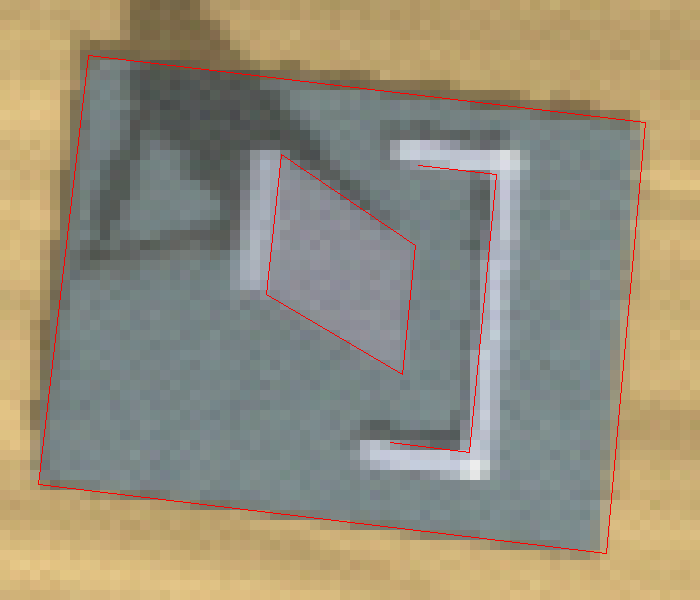

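```bash
cat >> plan.py <<'E'
E_=np.array([.5278,-.1512,0]);EY=np.radians(90.6);EF=np.array([np.cos(EY),np.sin(EY),0])
SEAT=E_+EF*.0103+np.array([0,0,.012])
E
python3 - <<'E'
from plan import *
p,R,o=cur();a=np.arccos(-R.as_matrix()[2,1]);print("a",np.degrees(a),SEAT)
print("raise+transit")
R1=Rt(EY,a-np.radians(20.8),-1)
tcp=SEAT+.008*EF+np.array([0,0,.0258])
print("final tcp",tcp)
pre=tcp-.02*EF+np.array([0,0,.09])
p1,_=plan(p,R,p+np.array([.02,-.08,.05]),R,4,0.)
p2,_=plan(p1,R,pre,R1,14,0.)
E
```

```text
a 45.12332041034634 [ 0.5277 -0.1409  0.012 ]
raise+transit
final tcp [ 0.5276 -0.1329  0.0378]
[0.0, 0.0, 0.0, -0.0, -0.78, -0.19, 0.0]
[0.0, 0.0, 0.0, -0.0, -0.78, -0.19, 0.0]
[0.0, 0.0, 0.0, -0.01, -0.78, -0.19, 0.0]
[0.0, 0.0, 0.0, 0.0, -0.78, -0.19, 0.0]
end err [-0.      0.     -0.0001] rot err 0.0 n 4
[-0.25, 0.14, -0.09, -0.05, -0.33, -0.56, 0.0]
[-0.25, 0.14, -0.09, -0.04, -0.32, -0.58, 0.0]
[-0.25, 0.14, -0.09, -0.03, -0.31, -0.58, 0.0]
[-0.25, 0.14, -0.09, -0.02, -0.29, -0.59, 0.0]
[-0.25, 0.14, -0.09, -0.01, -0.27, -0.59, 0.0]
[-0.25, 0.14, -0.09, 0.01, -0.26, -0.61, 0.0]
[-0.25, 0.14, -0.09, 0.01, -0.24, -0.61, 0.0]
[-0.25, 0.14, -0.09, 0.03, -0.23, -0.61, 0.0]
[-0.25, 0.14, -0.09, 0.04, -0.2, -0.62, 0.0]
[-0.25, 0.14, -0.09, 0.05, -0.2, -0.63, 0.0]
[-0.25, 0.14, -0.09, 0.06, -0.17, -0.63, 0.0]
[-0.25, 0.14, -0.09, 0.07, -0.16, -0.63, 0.0]
[-0.25, 0.14, -0.09, 0.08, -0.14, -0.64, 0.0]
[-0.25, 0.14, -0.09, 0.09, -0.13, -0.64, 0.0]
end err [-0.0001 -0.0002  0.0001] rot err 0.5437067672145947 n 14
```

```bash
python3 - <<'E'
from plan import *
p,R,o=cur();a=np.arccos(-R.as_matrix()[2,1])
R1=Rt(EY,a-np.radians(20.8),-1)
tcp=SEAT+.008*EF+np.array([0,0,.0258])
pre=tcp-.03*EF+np.array([0,0,.16])
p1,_=plan(p,R,p+np.array([.02,-.08,.055]),R,4,0.)
p2,_=plan(p1,R,pre,R1,14,0.)
E
```

```text
[0.0, 0.0, 0.0, -0.0, -0.81, -0.16, 0.0]
[0.0, 0.0, 0.0, -0.0, -0.81, -0.16, 0.0]
[0.0, 0.0, 0.0, -0.01, -0.81, -0.16, 0.0]
[0.0, 0.0, 0.0, 0.0, -0.81, -0.16, 0.0]
end err [-0.  0. -0.] rot err 0.0 n 4
[-0.25, 0.14, -0.09, -0.06, -0.46, -0.47, 0.0]
[-0.25, 0.14, -0.09, -0.04, -0.45, -0.48, 0.0]
[-0.25, 0.14, -0.09, -0.04, -0.43, -0.5, 0.0]
[-0.25, 0.14, -0.09, -0.02, -0.42, -0.5, 0.0]
[-0.25, 0.14, -0.09, -0.01, -0.41, -0.52, 0.0]
[-0.25, 0.14, -0.09, -0.01, -0.39, -0.53, 0.0]
[-0.25, 0.14, -0.09, 0.01, -0.39, -0.54, 0.0]
[-0.25, 0.14, -0.09, 0.03, -0.36, -0.54, 0.0]
[-0.25, 0.14, -0.09, 0.03, -0.35, -0.56, 0.0]
[-0.25, 0.14, -0.09, 0.05, -0.34, -0.57, 0.0]
[-0.25, 0.14, -0.09, 0.05, -0.32, -0.57, 0.0]
[-0.25, 0.14, -0.09, 0.07, -0.31, -0.58, 0.0]
[-0.25, 0.14, -0.09, 0.08, -0.29, -0.59, 0.0]
[-0.25, 0.14, -0.09, 0.09, -0.27, -0.59, 0.0]
end err [-0.  0. -0.] rot err 0.5437067672145947 n 14
```

Emit:
{"fn": "step_arm", "kwargs": {"commands": [[0, 0, 0, 0, -0.81, -0.16, 0], [0, 0, 0, 0, -0.81, -0.16, 0], [0, 0, 0, 0, -0.81, -0.16, 0], [0, 0, 0, 0, -0.81, -0.16, 0], [-0.25, 0.14, -0.09, -0.06, -0.46, -0.47, 0], [-0.25, 0.14, -0.09, -0.04, -0.45, -0.48, 0], [-0.25, 0.14, -0.09, -0.04, -0.43, -0.5, 0], [-0.25, 0.14, -0.09, -0.02, -0.42, -0.5, 0], [-0.25, 0.14, -0.09, -0.01, -0.41, -0.52, 0], [-0.25, 0.14, -0.09, -0.01, -0.39, -0.53, 0]]}}

```text
time_s: 7.9
eef_pos: [0.5027, -0.0079, 0.1998]
eef_rot: [0.888, -0.454, -0.027, 0.068]
wrist_force: [0.9, -0.4, -1.3]
opening: 0.527
```

Emit:
{"fn": "step_arm", "kwargs": {"commands": [[-0.25, 0.14, -0.09, 0.01, -0.39, -0.54, 0], [-0.25, 0.14, -0.09, 0.03, -0.36, -0.54, 0], [-0.25, 0.14, -0.09, 0.03, -0.35, -0.56, 0], [-0.25, 0.14, -0.09, 0.05, -0.34, -0.57, 0], [-0.25, 0.14, -0.09, 0.05, -0.32, -0.57, 0], [-0.25, 0.14, -0.09, 0.07, -0.31, -0.58, 0], [-0.25, 0.14, -0.09, 0.08, -0.29, -0.59, 0], [-0.25, 0.14, -0.09, 0.09, -0.27, -0.59, 0], [0, 0, 0, 0, 0, 0, 0]]}}

```text
time_s: 8.8
eef_pos: [0.5288, -0.165, 0.1982]
eef_rot: [0.838, -0.546, 0.001, 0.004]
wrist_force: [0.0, 0.1, -0.4]
opening: 0.529
```

```bash
python3 - <<'E'
from plan import *
p,R,o=cur();a=np.arccos(-R.as_matrix()[2,1]);print(p,np.degrees(a),R.as_matrix(),o["time_s"],o["wrist_force"],o["opening"])
R1=Rt(EY,np.radians(24.3),-1)
tcp=SEAT+.008*EF+np.array([0,0,.0258])
pre=tcp-.015*EF+np.array([0,0,.06])
p2,_=plan(p,R,pre,R1,None,0.)
E
```

```text
[ 0.5288 -0.165   0.1982] 23.82417651699732 [[ 1.     -0.0068 -0.0025]
 [ 0.005   0.4039  0.9148]
 [-0.0052 -0.9148  0.4039]] 8.8 [ 0.0236  0.0667 -0.4051] 0.5285233124732682
[0.02, -0.02, -0.01, -0.0, 0.82, -0.21, 0.0]
[0.02, -0.02, -0.01, -0.01, 0.83, -0.21, 0.0]
[0.02, -0.02, -0.01, -0.01, 0.82, -0.21, 0.0]
[0.02, -0.02, -0.01, -0.0, 0.82, -0.21, 0.0]
end err [ 0.0001 -0.     -0.    ] rot err 0.11975183715810808 n 4
```

Emit:
{"fn": "step_arm", "kwargs": {"commands": [[0.02, -0.02, -0.01, 0, 0.82, -0.21, 0], [0.02, -0.02, -0.01, 0, 0.82, -0.21, 0], [0.02, -0.02, -0.01, 0, 0.82, -0.21, 0], [0.02, -0.02, -0.01, 0, 0.82, -0.21, 0], [0, 0, 0, 0, 0, 0, 0], [0, 0, 0, 0, 0, 0, 0]]}}

```text
time_s: 9.4
eef_pos: [0.5277, -0.1449, 0.098]
eef_rot: [0.841, -0.541, -0.004, 0.006]
wrist_force: [0.5, 0.8, -0.4]
opening: 0.533
```

```bash
python3 - <<'E'
from plan import *
p,R,o=cur();print(p,R.as_matrix(),o["time_s"],o["wrist_force"],o["torque"],o["opening"])
for n,w in (("side",(270,190)),("top",(290,220))):
    im,d=ctrl.camera(n);np.save(f"pics/{n}5.npy",d);cv2.imwrite(f"pics/{n}5.png",im)
    x0,y0=w
    cv2.imwrite(f"pics/{n}5c.png",cv2.resize(im[y0:y0+140,x0:x0+140],None,fx=4,fy=4,interpolation=cv2.INTER_CUBIC))
E
```

```text
[ 0.5277 -0.1449  0.098 ] [[ 0.9999 -0.0056 -0.0125]
 [ 0.0137  0.4148  0.9098]
 [ 0.0001 -0.9099  0.4149]] 9.4 [ 0.5183  0.7523 -0.4097] [-0.2717  0.0294  0.0174] 0.5332016157697265
```

View pics/side5c.png

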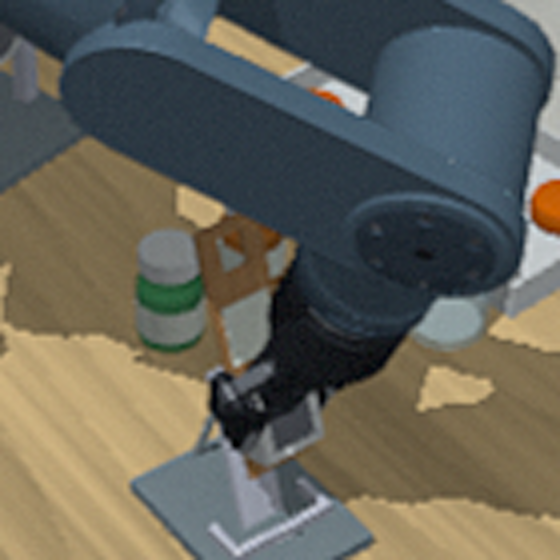

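View pics/top5c.png

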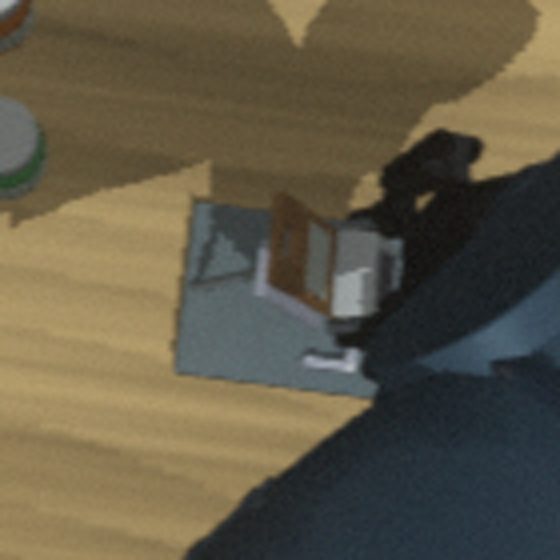

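```bash
cat > meas.py <<'E'
from plan import *
import sys
def meas(n):
    d=np.load(f"pics/{n}.npy");P=cloud("top",d);im=cv2.imread(f"pics/{n}.png").astype(int)
    q=(P-E_)@Rz(EY)
    # bring card points: brown-ish
    v,u=np.mgrid[:480,:640]
    m=(u>345)&(u<380)&(v>255)&(v<305)&(q[...,2]>.06)&(abs(q[...,1])<.05)&(q[...,0]>-.03)&(q[...,0]<.1)
    brown=m&(im[...,2]-im[...,0]>25)&(q[...,2]>.1)
    s=q[brown]
    for _ in range(5):
        A=np.c_[s[:,1:],np.ones(len(s))];k=np.linalg.lstsq(A,s[:,0],rcond=None)[0];r=s[:,0]-A@k;s=s[abs(r)<max(.003,2*r.std())]
    print("card front x=a y+b z+c",k,len(s),r.std(),"pitch",np.degrees(np.arctan(k[1])),"yaw err",np.degrees(np.arctan(k[0])))
    print("y range",np.percentile(s[:,1],[1,50,99]),"z range",np.percentile(s[:,2],[1,99]))
    return k,s
if __name__=="__main__":
    k,s=meas(sys.argv[1])
    p,R,o=cur(); pe=(p-E_)@Rz(EY);print("tcp easel",pe)
E
python3 meas.py top5
```

```text
card front x=a y+b z+c [-0.0189  0.3629 -0.033 ] 218 0.0010155424097966286 pitch 19.947523409145848 yaw err -1.08165964178394
y range [-0.0204  0.0024  0.023 ] z range [0.135  0.2323]
tcp easel [ 0.0052 -0.001   0.0993]
```

```bash
python3 - <<'E'
from plan import *
p,R,o=cur()
p1=p+.0075*EF+np.array([0,0,-.054])
p1,_=plan(p,R,p1,R,6,0.)
plan(p1,R,p1+np.array([0,0,-.004]),R,4,0.)
E
```

```text
[0.0, 0.0, 0.0, -0.0, 0.29, -0.09, 0.0]
[0.0, 0.0, 0.0, -0.0, 0.29, -0.08, 0.0]
[0.0, 0.0, 0.0, -0.0, 0.29, -0.09, 0.0]
[0.0, 0.0, 0.0, -0.0, 0.29, -0.08, 0.0]
[0.0, 0.0, 0.0, -0.0, 0.29, -0.09, 0.0]
[0.0, 0.0, 0.0, -0.0, 0.29, -0.09, 0.0]
end err [ 0.0001 -0.0002  0.    ] rot err 0.0 n 6
[0.0, 0.0, 0.0, -0.0, 0.03, -0.01, 0.0]
[0.0, 0.0, 0.0, -0.0, 0.03, -0.02, 0.0]
[0.0, 0.0, 0.0, -0.0, 0.03, -0.01, 0.0]
[0.0, 0.0, 0.0, -0.0, 0.03, -0.02, 0.0]
end err [ 0.     -0.0002 -0.    ] rot err 0.0 n 4
```

Emit:
{"fn": "step_arm", "kwargs": {"commands": [[0, 0, 0, 0, 0.29, -0.09, 0], [0, 0, 0, 0, 0.29, -0.08, 0], [0, 0, 0, 0, 0.29, -0.09, 0], [0, 0, 0, 0, 0.29, -0.08, 0], [0, 0, 0, 0, 0.29, -0.09, 0], [0, 0, 0, 0, 0.29, -0.09, 0], [0, 0, 0, 0, 0, 0, 0], [0, 0, 0, 0, 0, 0, 0]]}}

```text
time_s: 10.3
eef_pos: [0.5276, -0.1378, 0.0435]
eef_rot: [0.841, -0.541, -0.004, 0.006]
wrist_force: [0.3, -0.9, -0.8]
opening: 0.529
```

```bash
python3 - <<'E'
from plan import *
p,R,o=cur();print(p,o["time_s"],o["wrist_force"],o["torque"],o["opening"])
for n,w in (("side",(290,230)),("top",(320,240))):
    im,d=ctrl.camera(n);np.save(f"pics/{n}6.npy",d);cv2.imwrite(f"pics/{n}6.png",im)
    x0,y0=w
    cv2.imwrite(f"pics/{n}6c.png",cv2.resize(im[y0:y0+110,x0:x0+100],None,fx=5,fy=5,interpolation=cv2.INTER_CUBIC))
E
python3 meas.py top6
```

```text
[ 0.5276 -0.1378  0.0435] 10.3 [ 0.2883 -0.8698 -0.8231] [-0.2718  0.0081  0.0044] 0.5287902516353512
card front x=a y+b z+c [-0.0164  0.3613 -0.0053] 180 0.0009685295793768825 pitch 19.864122513423332 yaw err -0.9392089036635565
y range [-0.0196  0.003   0.0234] z range [0.1039 0.1776]
tcp easel [ 0.013  -0.0004  0.0442]
```

View pics/side6c.png

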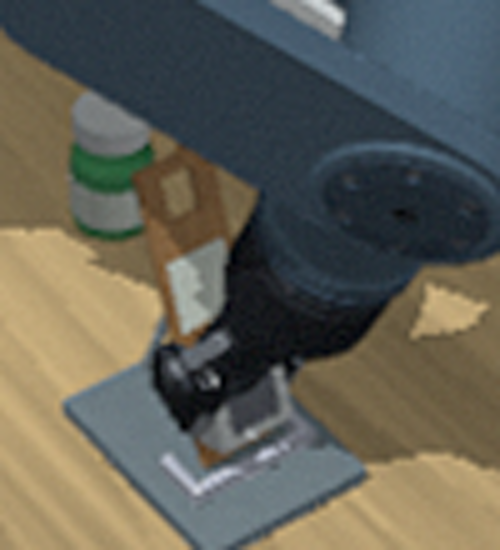

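View pics/top6c.png

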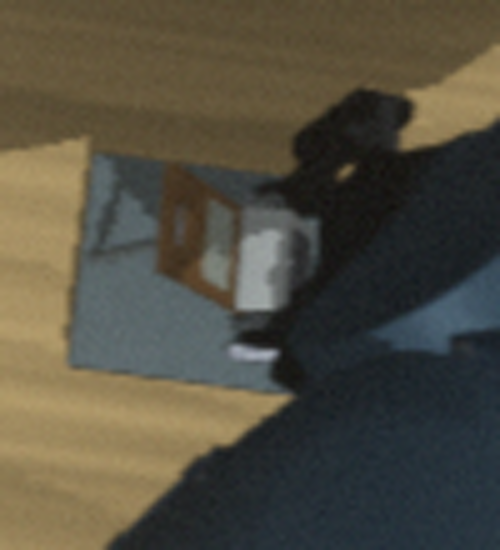

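Emit:
{"fn": "step_arm", "kwargs": {"commands": [[0, 0, 0, 0, 0.03, -0.015, 0], [0, 0, 0, 0, 0.03, -0.015, 0], [0, 0, 0, 0, 0.03, -0.015, 0], [0, 0, 0, 0, 0.03, -0.015, 0], [0, 0, 0, 0, 0, 0, 0]]}}

```text
time_s: 10.9
eef_pos: [0.5276, -0.138, 0.0397]
eef_rot: [0.841, -0.541, -0.004, 0.005]
wrist_force: [0.1, 0.1, -1.1]
opening: 0.53
```

Emit:
{"fn": "step_arm", "kwargs": {"commands": [[0, 0, 0, 0, 0.03, -0.015, 0], [0, 0, 0, 0, 0, 0, 0]]}}

```text
time_s: 11.1
eef_pos: [0.5277, -0.1381, 0.0387]
eef_rot: [0.841, -0.541, -0.004, 0.005]
wrist_force: [-0.3, -0.2, -0.5]
opening: 0.531
```

Emit:
{"fn": "step_arm", "kwargs": {"commands": [[0, 0, 0, 0, 0.03, -0.015, 0], [0, 0, 0, 0, 0, 0, 0]]}}

```text
time_s: 11.3
eef_pos: [0.5279, -0.1382, 0.038]
eef_rot: [0.841, -0.541, -0.004, 0.005]
wrist_force: [-0.7, 0.8, 2.7]
opening: 0.535
```

Emit:
{"fn": "step_arm", "kwargs": {"commands": [[0, 0, 0, 0, 0.01, 0.03, 0], [0, 0, 0, 0, 0.01, 0.03, 0], [0, 0, 0, 0, 0.014, 0.03, 0], [0, 0, 0, 0, 0, 0, 0]]}}

```text
time_s: 11.7
eef_pos: [0.5278, -0.1352, 0.0381]
eef_rot: [0.841, -0.541, -0.004, 0.005]
wrist_force: [0.0, -0.5, 0.8]
opening: 0.531
```

Emit:
{"fn": "step_arm", "kwargs": {"commands": [[0, 0, 0, 0, 0.014, 0.03, 0], [0, 0, 0, 0, 0, 0, 0]]}}

```text
time_s: 11.9
eef_pos: [0.5278, -0.1345, 0.038]
eef_rot: [0.841, -0.542, -0.004, 0.005]
wrist_force: [0.6, -1.7, 0.4]
opening: 0.529
```

Emit:
{"fn": "step_arm", "kwargs": {"commands": [[0, 0, 0, 0, 0.014, 0.03, 0], [0, 0, 0, 0, 0, 0, 0]]}}

```text
time_s: 12.1
eef_pos: [0.5278, -0.1344, 0.038]
eef_rot: [0.84, -0.542, -0.004, 0.005]
wrist_force: [-0.7, -4.8, 0.8]
opening: 0.53
```

```bash
python3 - <<'E'
from plan import *
p,R,o=cur();print(p,o["time_s"],o["wrist_force"],o["torque"],o["opening"])
for n,w in (("side",(290,230)),("top",(320,240))):
    im,d=ctrl.camera(n);np.save(f"pics/{n}7.npy",d);cv2.imwrite(f"pics/{n}7.png",im)
    x0,y0=w
    cv2.imwrite(f"pics/{n}7c.png",cv2.resize(im[y0:y0+110,x0:x0+100],None,fx=5,fy=5,interpolation=cv2.INTER_CUBIC))
E
python3 meas.py top7
```

```text
[ 0.5278 -0.1344  0.038 ] 12.1 [-0.7461 -4.8497  0.7955] [-1.0261  0.1943 -0.0108] 0.5304512088508735
card front x=a y+b z+c [-0.0112  0.3659  0.0003] 180 0.001009173043571804 pitch 20.0993247022654 yaw err -0.6417117120836165
y range [-0.019   0.0036  0.0238] z range [0.1015 0.171 ]
tcp easel [ 0.0168 -0.0002  0.038 ]
```

View pics/side7c.png

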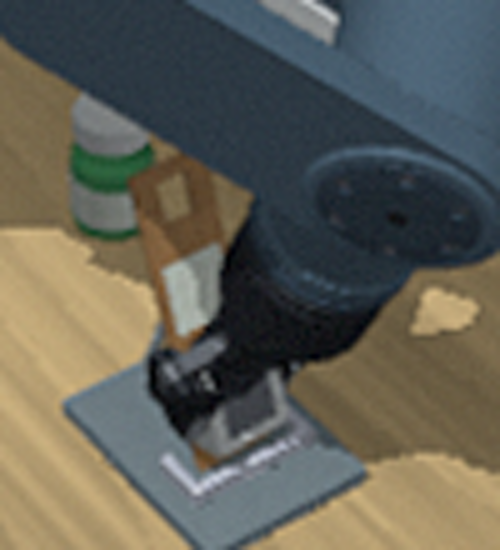

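Emit:
{"fn": "step_arm", "kwargs": {"commands": [[0, 0, 0, 0, -0.007, -0.015, 0], [0, 0, 0, 0, 0, 0, 0.6], [0, 0, 0, 0, 0, 0, 0.7], [0, 0, 0, 0, 0, 0, 0.9], [0, 0, 0, 0, 0, 0, 0.9], [0, 0, 0, 0, 0, 0, 0.9]]}}

```text
time_s: 12.8
eef_pos: [0.5276, -0.1335, 0.0379]
eef_rot: [0.841, -0.541, -0.004, 0.006]
wrist_force: [-0.4, -0.3, -0.1]
opening: 0.898
```

```bash
python3 - <<'E'
from plan import *
p,R,o=cur();print(p,o["time_s"],o["wrist_force"],o["opening"])
for n,w in (("side",(290,230)),("top",(320,240))):
    im,d=ctrl.camera(n);np.save(f"pics/{n}8.npy",d);cv2.imwrite(f"pics/{n}8.png",im)
    x0,y0=w
    cv2.imwrite(f"pics/{n}8c.png",cv2.resize(im[y0:y0+110,x0:x0+100],None,fx=5,fy=5,interpolation=cv2.INTER_CUBIC))
p1,_=plan(p,R,p-.15*R.as_matrix()[:,1],R,8,.9)
E
python3 meas.py top8
```

```text
[ 0.5276 -0.1335  0.0379] 12.8 [-0.4163 -0.3314 -0.0969] 0.8979884807366626
[0.0, 0.0, 0.0, -0.0, -0.62, -0.0, 0.9]
[0.0, 0.0, 0.0, -0.0, -0.63, -0.0, 0.9]
[0.0, 0.0, 0.0, -0.0, -0.63, 0.0, 0.9]
[0.0, 0.0, 0.0, 0.0, -0.62, -0.0, 0.9]
[0.0, 0.0, 0.0, 0.0, -0.63, -0.0, 0.9]
[0.0, 0.0, 0.0, 0.0, -0.62, -0.0, 0.9]
[0.0, 0.0, 0.0, 0.0, -0.62, -0.0, 0.9]
[0.0, 0.0, 0.0, 0.0, -0.63, -0.0, 0.9]
end err [-0.  0.  0.] rot err 0.0 n 8
card front x=a y+b z+c [ 0.0079  0.3819 -0.0009] 183 0.0008920292589326358 pitch 20.90398637341807 yaw err 0.45419096398069847
y range [-0.0222  0.0001  0.0214] z range [0.1026 0.1702]
tcp easel [ 0.0176 -0.0001  0.0379]
```

View pics/side8c.png

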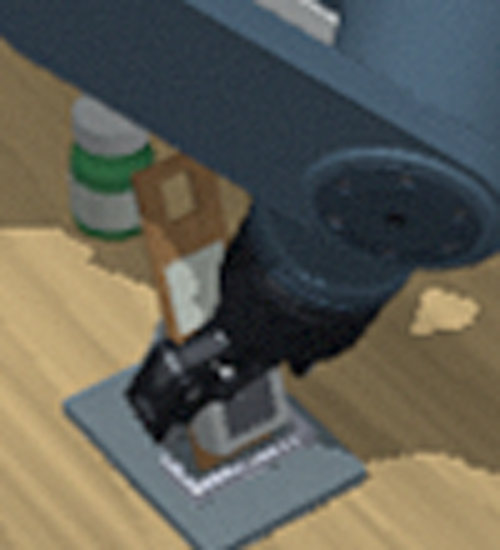

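View pics/top8c.png

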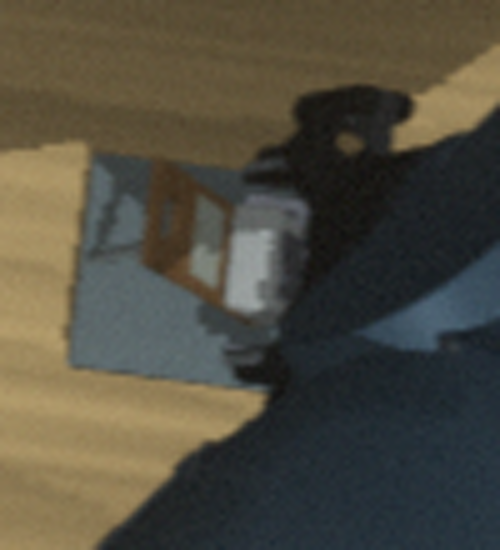

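Emit:
{"fn": "step_arm", "kwargs": {"commands": [[0, 0, 0, 0, -0.3, 0, 0.9], [0, 0, 0, 0, -0.4, 0, 0.9], [0, 0, 0, 0, -0.6, 0, 0.9], [0, 0, 0, 0, -0.63, 0, 0.9], [0, 0, 0, 0, -0.63, 0, 0.9], [0, 0, 0, 0, -0.63, 0, 0.9], [0, 0, 0, 0, -0.63, 0, 0.9], [0, 0, 0, 0, -0.63, 0, 0.9], [0, 0, 0, 0, -0.63, -0.5, 0.9], [0, 0, 0, 0, -0.5, -0.8, 0.9]]}}

```text
time_s: 13.9
eef_pos: [0.5297, -0.2395, 0.1773]
eef_rot: [0.84, -0.542, -0.005, 0.005]
wrist_force: [0.8, -0.2, -0.3]
opening: 0.899
```

Emit:
{"fn": "step_arm", "kwargs": {"commands": [[0, 0, 0, 0, -0.4, -0.9, 0.9], [0, 0, 0, 0, -0.4, -0.9, 0.9], [0, 0, 0, 0, -0.4, -0.9, 0.9], [0, 0, 0, 0, 0, 0, 0.9], [0, 0, 0, 0, 0, 0, 0.9]]}}

```text
time_s: 14.4
eef_pos: [0.53, -0.3279, 0.1741]
eef_rot: [0.841, -0.541, -0.004, 0.005]
wrist_force: [0.0, 0.1, 0.3]
opening: 0.897
```

```bash
python3 - <<'E'
from plan import *
p,R,o=cur();print(p,o["time_s"],o["wrist_force"],o["opening"])
for n,w in (("side",(290,230)),("top",(320,240))):
    im,d=ctrl.camera(n);np.save(f"pics/{n}9.npy",d);cv2.imwrite(f"pics/{n}9.png",im)
    x0,y0=w
    cv2.imwrite(f"pics/{n}9c.png",cv2.resize(im[y0:y0+110,x0:x0+100],None,fx=5,fy=5,interpolation=cv2.INTER_CUBIC))
E
python3 meas.py top9
```

```text
[ 0.53   -0.3279  0.1741] 14.4 [0.0219 0.0533 0.3092] 0.8973439771193448
card front x=a y+b z+c [ 0.0022  0.379  -0.0005] 182 0.0008319975678627428 pitch 20.758325433591516 yaw err 0.12430032796079903
y range [-0.0222  0.      0.0211] z range [0.105  0.1709]
tcp easel [-0.1752 -0.0005  0.1739]
```

View pics/side9.png

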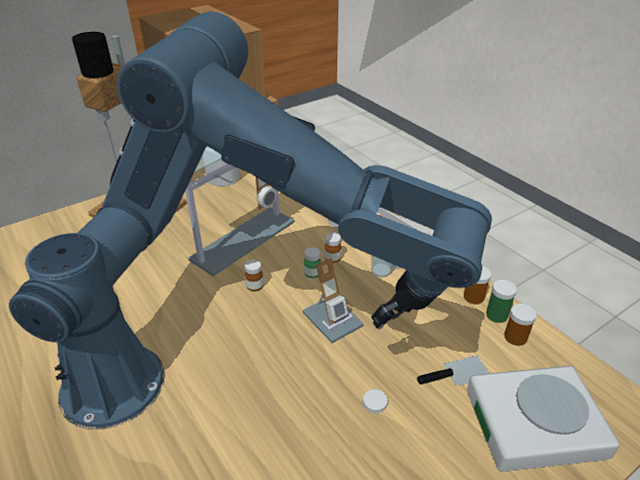

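View pics/top9.png

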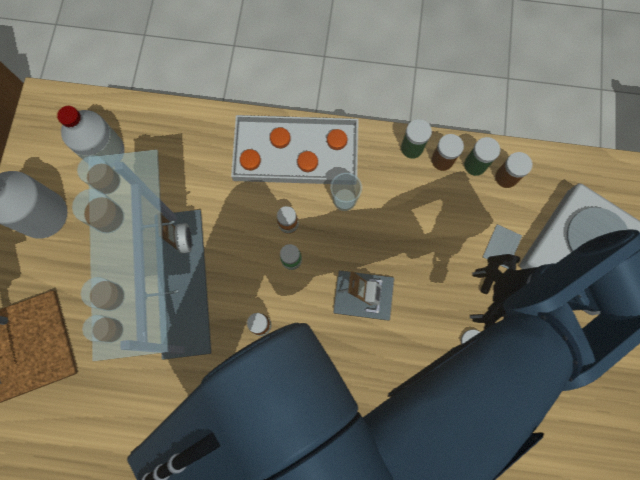

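View pics/side9c.png

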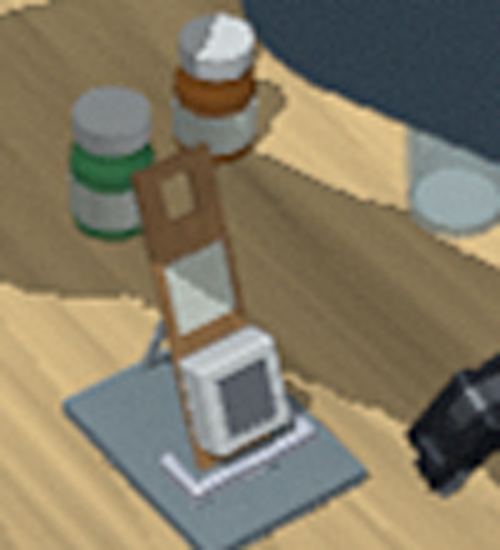

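The side and top pictures show the pack standing in the easel channel, with its cover outward and its back against the plate (side (333,295), top (363,292)). The round-cover pack still hangs on its peg, the jars, beaker and cap are where they were, and the gripper is clear.

```bash
python3 - <<'E'
from bench import ctrl
print(ctrl.hand_in(), ctrl.get_obs()["time_s"])
E
```

```text
the job is handed in; nothing more can be done
the job is handed in; nothing more can be done
```

I took the square-cover pack off the peg at rack y +65 (peg_a), stood it on the easel, let go and handed the job in. The last clock reading before hand-in was 14.4 s.

- **Lift and slide:** I gripped the cover across its width with the tool leaning about 45°. I lifted the pack about 13 mm and slid it off along the peg. Wrist forces I read during the slide stayed near the pack's own weight, about 1 N.
- **Placing:** I tilted the pack to 20°, touched the easel floor at about 3 N and eased it against the back plate at about 5 N. I then opened the gripper and backed off.
- **Last checks:**
  - After release the card leans 20.8°, against 20.4° measured for the plate.
  - Its yaw is within about 0.1° of the easel.
  - It is centred to about 0.5 mm, with the foot between the lip and the back.
  - In the last pictures the other pack, jars, beaker and cap look unmoved, and the gripper is clear of everything. The spatula was partly hidden by the arm in the top view but showed in place from the side.
- **Disagreements:**
  - The side camera reads about 2 mm low on the table and shifts the rack and easel by about 4 to 10 mm compared with the top camera, so I used the top camera for positions.
  - After the lift the pack's tilt in the grip read between 0.6° and 3° forward, depending on how I measured it. I used 0.8°, and the pack matched the plate's tilt when placed.

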